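# Cull the faulty log slices from a dry-laid rosette

## Robot

A 7-joint arm with a two-finger parallel gripper is mounted at the origin on the work surface. World frame = base frame: x ahead of the robot, y to its left, z up, the work surface at z = 0. Lengths are in m, angles in rad, forces in N, time in s.
With the tool pointing down it reaches from about 0.425 to 0.925 m from the base axis. Payload 6.8 kg.
Tool frame: the origin (TCP) lies midway between the tips of the shut fingers; the grasp point (between the pads) lies 19 mm behind it; z points along the fingers, y is the direction in which the jaws open and shut (so a half turn about z gives the same grasp; the last joint's range is limited). The gripper opens to 85 mm and grips with 20 to 120 N. Pads are 22 mm wide; open, the fingers measure 114 mm over their backs; the gripper's body (76 mm by 85 mm) begins 54 mm behind the grasp point. The pads swing forward as they close: fully open they stand 13 mm farther back than shut.
Start: joints at [-1.225, 0.477, 0.022, 1.555, -0.011, 1.109, -0.083], TCP at [0.296, 0.607, 0.201] pointing down, gripper open.
Joint ranges: [-2.96, 2.96], [-0.34, 2.1], [-1.41, 1.46], [0.24, 2.44], [-1.37, 4.51], [0.17, 1.92], [-2.96, 2.96]. Speed limits (rad/s): [2.39, 2.39, 3.14, 3.14, 3.14, 3.14, 3.14].

## Interface

Orientations are given as a unit quaternion [w, x, y, z].
In Python, from station import bot gives the robot as it stands. The module is installed in compiled form; this text tells all that it offers.
- The arm moves only by the tool play_rows, never from a script. Its argument "motion" is a list of rows, each a list of 2 entries, a list of its own where there are three numbers: the shift along the tool's x, y, z as a fraction of full scale, then the turn, a rotation vector about the tool's x, y, z as a fraction of full scale. In form: [[[tx, ty, tz], [rx, ry, rz]], ...]. A call has 1 to 8 rows; each row is the pose to reach, as a shift and turn from the pose measured when the call began, along the tool's axes at that moment, turning the shorter way round; what a row does not reach only later rows make up. Full scale, the value 1, is 400 mm for a shift and 360 degrees for a turn. A row lasts 1/10 s, in which the tool goes at most 50 mm and 8.59 degrees, less where a joint would pass 70% of its speed; a pose out of reach is approached as far as the arm can. A call with a number of a shift or a turn outside -1 to 1 is refused whole. A call with a gripper value outside its range is refused whole. "fingers" is the finger opening in mm, from 0 to 85.4, set as the call begins (left out, the last holds). The fingers move at their own pace and stop on an object; "grip_force" is the grip in N (left out, the last holds). Time passes only in rows, so rows that repeat a pose let the fingers close. It gives the time, the measured TCP pose, the force and the opening at its end, in the units of the state.
- bot.get_obs(): the state, without advancing time (a new reading comes with each control period).
- bot.read_camera(name): name is "scene" or "top" or "wrist"; returns a dict with "pixels" (420x560x3 uint8, red, green, blue), "range_z" (420x560 float32, m along the optical axis (not along the pixel's ray), 0 where there is no reading), "fovy" (degrees; the focal length in pixels is half the picture's height over the tangent of half this angle, whatever the lens; pixels are square), "cx", "cy" (the principal point, pixels), "k1" (the pictures are not rectified: a ray, as slopes to the right and down, at radius r is drawn at 1 + k1 r^2 times it, then the intrinsics apply), "pose" (4x4, takes a point from camera to world coordinates). Camera axes: x right, y down, z forward; pixel columns grow to the right and rows downward; lengths in m; the calibration is good to about 2 mm. A picture is of the moment at which its call begins.
- bot.hand_in(): hands the job in, once; it reports no verdict.
The state is a dict: "t": time; "q": joint angles; "joint_vel": joint speeds; "joint_torque": joint torques, N m; "eef_pos": TCP position; "tool_rot": TCP orientation; "contact_force": force on the tool from outside, world axes, zero at the start; "torque": the same for the moment, N m; "gripper_width": opening from 0.0 (shut) to 1.0 (fully open).
Only numpy, scipy, OpenCV 4.12 (cv2) and the standard library are available. Lean on these libraries where they do the work, as an engineer would, in place of code of your own. Each camera call takes 0.05 s, during which the arm holds its last target.

## Task

The log slices laid out on the round panel are about to be glued down as a rosette; pick out the three faulty ones - the one sawn too short, the one sawn askew so that its top slopes, and the one with a side split away - and set each down gently (do not drop it) in the offcut tray, flat on the tray's floor, right way up and not on top of anything. Leave every sound slice standing where it was laid, and do not disturb the glue bottle, the wax jar or the sanding block.

Things in the scene. Friction and masses are not known exactly. Their poses are not given: they have to be found in the camera images.
- panel: fixed round grey-primed panel, 310 mm across, 12 mm thick, lying on the table. Origin at the centre of its underside, so its top is at z = 12 mm. Ten log slices stand on it: one near the middle and nine in a ring of about 105 mm radius round it, so neighbours in the ring stand only some 2 to 30 mm apart, with at least 34 mm free between the ring and the middle one, and free panel outside the ring. Any slice may stand in any place, at any yaw.
- slice_short: FAULTY log slice, sawn too short: a round wooden disc with bark, 52 mm across but only 18 mm high (sound ones are 30 mm). Origin at the centre of its underside, z up.
- slice_skew: FAULTY log slice, sawn askew: round, 54 mm across, upright bark wall, flat level underside, but its top face slopes: 30 mm high at its own -x side, falling evenly to 15 mm high at its own +x side. Origin at the centre of its underside, z up.
- slice_split: FAULTY log slice, split: 56 mm across and 30 mm high, but the side towards its own +x has broken away along a flat upright face (normal +x) 12 mm from the origin, leaving a D-shape 40 mm from flat to bark along x and 56 mm wide along y. Origin at the centre of the full circle, on the underside, z up.
- slice_a: sound log slice, to be left where it stands: full round, 46 mm across (bark uneven by 1 mm), 30 mm high, faces flat and level. Origin at the centre of its underside, z up.
- slice_b: sound log slice, to be left where it stands: full round, 50 mm across (bark uneven by 1 mm), 30 mm high, faces flat and level. Origin at the centre of its underside, z up.
- slice_c: sound log slice, to be left where it stands: full round, 54 mm across (bark uneven by 1 mm), 30 mm high, faces flat and level. Origin at the centre of its underside, z up.
- slice_d: sound log slice, to be left where it stands: full round, 56 mm across (bark uneven by 1 mm), 30 mm high, faces flat and level. Origin at the centre of its underside, z up.
- slice_e: sound log slice, to be left where it stands: full round, 58 mm across (bark uneven by 1 mm), 30 mm high, faces flat and level. Origin at the centre of its underside, z up.
- slice_f: sound log slice, to be left where it stands: full round, 60 mm across (bark uneven by 1 mm), 30 mm high, faces flat and level. Origin at the centre of its underside, z up.
- slice_g: sound log slice, to be left where it stands: full round, 62 mm across (bark uneven by 1 mm), 30 mm high, faces flat and level. Origin at the centre of its underside, z up.
- tray: fixed open wooden offcut tray, left or right of the panel: outside 300 mm along its own x, 190 mm along its y, 45 mm high; walls and floor 8 mm thick, so the inside is 284 x 174 mm and the floor's top is 8 mm above the origin. Origin at the centre of its underside.
- batten_end: loose end of a batten, 50 x 28 x 22 mm (its own x, y, z), already lying in the tray near the tray's +y wall; it may be nudged. Origin at the centre of its underside.
- mitre_box: bystander: fixed wooden mitre box (U-shaped trough with saw kerfs), 300 mm along its own x, 115 mm wide, 74 mm high, on the other side of the panel from the tray. Origin at the centre of its underside.
- glue_bottle: bystander: loose white glue bottle, 62 mm across, 192 mm high with its nozzle, standing beyond the panel to the left or right. Origin at the centre of its underside.
- wax_jar: bystander: loose amber jar with a steel lid, 68 mm across, 75 mm high, standing beyond the panel on the side where the glue bottle is not. Origin at the centre of its underside.
- sanding_block: bystander: loose cork sanding block, 62 mm along its own x, 110 mm along y, 32 mm high, beyond the panel, between the bottle and the jar. Origin at the centre of its underside.
Mind the look-alikes: they are no part of the job. What is shaped like the slice_short but orange or turquoise is not meant.

How it is judged:
By the outcome, as a careful person would: the job done as asked, in the order asked, and still so for the second after the job is handed in, with the robot touching nothing.
It also fails if it takes over 67 s, if anything falls off the work surface, if the arm or the gripper's body presses on something with over 40 N, if the wrist force passes 120 N, or if a joint passes its speed limit or range.

## Working session

There is one attempt and no reset: what is moved stays moved. The work goes in short steps, Python scripts to look and compute and a tool call to move; the robot and the scene stay as the last step left them, time stands still between calls to the robot, and variables do not carry over. Pictures are saved under pics/ and viewed, and the job is handed in when it is done.

Besides the shell and the picture viewer there is one more tool, called after "Call:" as name([rows], argument=value, ...), one row to a line, values as JSON. play_rows: Moves the arm, as the interface text tells. Shift numbers are shares of 400 mm and turn numbers shares of 360 degrees, none past 1 either way. Its arguments: {"type":"object","properties":{"motion":{"type":"array"},"fingers":{"type":"number"},"grip_force":{"type":"number"}},"required":["motion"]}

```bash
mkdir -p pics
cat > h.py <<'E'
import numpy as np, cv2
from station import bot
def K(c):
    h,w=c['pixels'].shape[:2]; f=h/2/np.tan(np.radians(c['fovy'])/2)
    return f
def cloud(c):
    f=K(c); h,w=c['pixels'].shape[:2]
    u,v=np.meshgrid(np.arange(w),np.arange(h))
    M=np.array([[f,0,c['cx']],[0,f,c['cy']],[0,0,1.]])
    p=cv2.undistortPoints(np.stack([u,v],-1).reshape(-1,1,2).astype(np.float64),M,np.array([c['k1'],0,0,0,0.])).reshape(h,w,2)
    z=c['range_z']; P=np.dstack([p[...,0]*z,p[...,1]*z,z])
    T=np.array(c['pose']); W=P@T[:3,:3].T+T[:3,3]; W[z==0]=np.nan
    return W
def save(c,n): cv2.imwrite(n,cv2.cvtColor(c['pixels'],cv2.COLOR_RGB2BGR))
E
python3 - <<'E'
from h import *
o=bot.get_obs(); print({k:np.round(v,3) for k,v in o.items()})
import pickle
for n in ['top','scene','wrist']:
    c=bot.read_camera(n); save(c,f'pics/{n}0.png'); pickle.dump(c,open(n+'0.pkl','wb'))
    print(n,c['fovy'],c['cx'],c['cy'],c['k1'],np.round(c['pose'],3).tolist())
E
```

```text
{'t': np.float64(0.0), 'q': array([-1.225,  0.478,  0.022,  1.556, -0.011,  1.109, -0.083]), 'joint_vel': array([ 0.001,  0.001,  0.001, -0.   , -0.001,  0.001,  0.003]), 'joint_torque': array([ 0.0000e+00, -5.9647e+01,  1.6080e+00, -2.8119e+01,  1.3000e-02,
        1.0000e-02,  0.0000e+00]), 'eef_pos': array([0.296, 0.606, 0.2  ]), 'tool_rot': array([-0.   ,  0.225,  0.974, -0.001]), 'contact_force': array([ 0.617, -0.009, -0.05 ]), 'torque': array([ 0.001, -0.038,  0.032]), 'gripper_width': np.float64(0.993)}
top 53.650137635390976 279.4511651849437 206.1461838910876 -0.0011038442739625851 [[0.019, -0.969, 0.248, 0.262], [-1.0, -0.018, 0.006, 0.022], [-0.001, -0.248, -0.969, 1.119], [0.0, 0.0, 0.0, 1.0]]
scene 55.67615438167782 283.6899415705277 209.12597107613342 -0.062237432262463206 [[-0.793, 0.392, -0.466, 0.95], [0.609, 0.502, -0.615, 0.594], [-0.007, -0.771, -0.637, 0.629], [0.0, 0.0, 0.0, 1.0]]
wrist 68.80632651291963 275.26747877915955 213.32680798424752 -0.06588037819582865 [[0.438, 0.861, 0.258, 0.23], [0.899, -0.419, -0.127, 0.639], [-0.001, 0.287, -0.958, 0.373], [0.0, 0.0, 0.0, 1.0]]
```

View pics/top0.png

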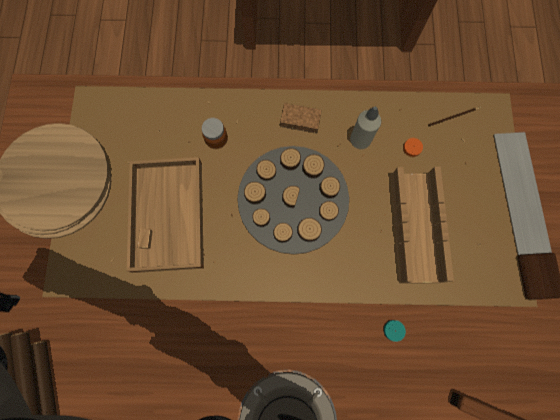

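View pics/scene0.png

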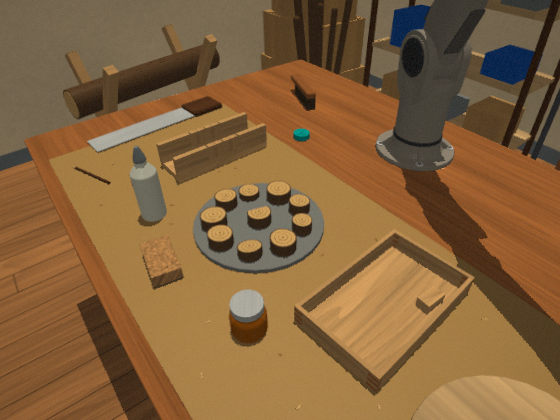

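View pics/wrist0.png

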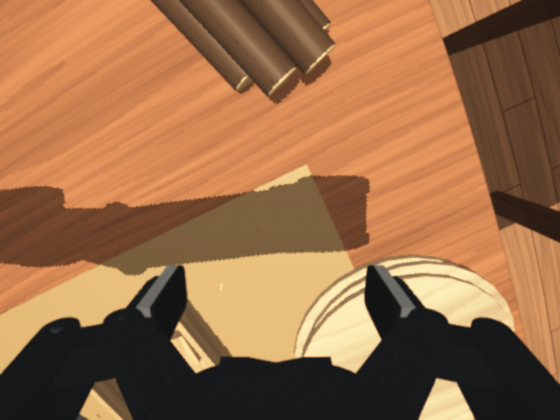

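The top view shows the panel centred near (293,200) px: the D-shaped slice is in the middle at about (291,196) px and nine slices stand in the ring. The tray is on the left at (167,215) and the batten end at (145,239). An orange look-alike is at (413,147) and a turquoise one at (395,331), both off the panel. Next I'll measure the slices from the depth data.

Run:
```python
from h import *
import pickle
for n in ['top','scene']:
    c=pickle.load(open(n+'0.pkl','rb')); W=cloud(c)
    Z=W[...,2]
    # table height check
    sel=(abs(W[...,0]-0.5)<.35)&(abs(W[...,1])<.5)
    print(n,'z hist', [ (round(a,3),b) for a,b in zip(np.arange(-.01,.06,.004),np.histogram(Z[sel],np.arange(-.01,.064,.004))[0])])
    pc=(np.nan_to_num(Z)>0.020)&(np.nan_to_num(Z)<.06)&(np.hypot(W[...,0]-0.45,W[...,1])<.3)
    k,l,s,ce=cv2.connectedComponentsWithStats(pc.astype(np.uint8))
    for i in range(1,k):
        if s[i,4]<40: continue
        m=l==i; P=W[m]; zt=np.percentile(P[:,2],[50,80,95]); top=P[P[:,2]>zt[0]-.006]
        A=np.c_[top[:,:2]-top[:,:2].mean(0),np.ones(len(top))]; co=np.linalg.lstsq(A,top[:,2],rcond=None)[0]
        print(ce[i].round(),s[i,4],'ctr',((P[:,:2].max(0)+P[:,:2].min(0))/2).round(3),'ext',np.ptp(P[:,:2],axis=0).round(3),'z',zt.round(4),'slope',co[:2].round(2))
c=pickle.load(open('top0.pkl','rb'))
im=cv2.cvtColor(c['pixels'][130:265,225:360],cv2.COLOR_RGB2BGR)
cv2.imwrite('pics/crop0.png',cv2.resize(im,None,fx=4.4,fy=4.4,interpolation=cv2.INTER_CUBIC))
```

```text
top z hist [(np.float64(-0.01), np.int64(101)), (np.float64(-0.006), np.int64(8537)), (np.float64(-0.002), np.int64(41288)), (np.float64(0.002), np.int64(15658)), (np.float64(0.006), np.int64(5399)), (np.float64(0.01), np.int64(5234)), (np.float64(0.014), np.int64(2790)), (np.float64(0.018), np.int64(1811)), (np.float64(0.022), np.int64(491)), (np.float64(0.026), np.int64(769)), (np.float64(0.03), np.int64(1120)), (np.float64(0.034), np.int64(684)), (np.float64(0.038), np.int64(1805)), (np.float64(0.042), np.int64(1875)), (np.float64(0.046), np.int64(519)), (np.float64(0.05), np.int64(186)), (np.float64(0.054), np.int64(147)), (np.float64(0.058), np.int64(144))]
[290. 159.] 352 ctr [0.676 0.002] ext [0.055 0.056] z [0.0411 0.0429 0.0442] slope [0.01 0.01]
[313. 166.] 400 ctr [ 0.657 -0.063] ext [0.06  0.058] z [0.0412 0.043  0.0447] slope [0. 0.]
[266. 170.] 316 ctr [0.645 0.068] ext [0.056 0.05 ] z [0.0339 0.0378 0.0411] slope [0.07 0.23]
[330. 187.] 337 ctr [ 0.596 -0.106] ext [0.055 0.051] z [0.0413 0.0431 0.0445] slope [ 0.01 -0.01]
[197. 231.] 506 ctr [0.492 0.26 ] ext [0.247 0.
[... 1485 characters left out ...]
9] slope [-0.    0.09]
[291. 204.] 1112 ctr [0.49 0.01] ext [0.086 0.187] z [0.0386 0.04   0.0409] slope [-0.01  0.  ]
[248. 191.] 237 ctr [ 0.534 -0.103] ext [0.052 0.055] z [0.0267 0.0279 0.029 ] slope [-0.01 -0.03]
[219. 219.] 1343 ctr [ 0.638 -0.05 ] ext [0.136 0.166] z [0.0384 0.0396 0.0407] slope [ 0. -0.]
[259. 216.] 380 ctr [0.57  0.002] ext [0.058 0.047] z [0.0384 0.0399 0.0411] slope [-0.03 -0.06]
[283. 241.] 553 ctr [0.579 0.099] ext [0.058 0.06 ] z [0.0391 0.0403 0.0412] slope [-0.02 -0.02]
[367. 258.] 1106 ctr [0.491 0.262] ext [0.245 0.057] z [0.0391 0.0447 0.046 ] slope [ 0.   -0.04]
[249. 249.] 404 ctr [0.645 0.07 ] ext [0.055 0.056] z [0.0316 0.0355 0.0382] slope [0.02 0.14]
```

View pics/crop0.png

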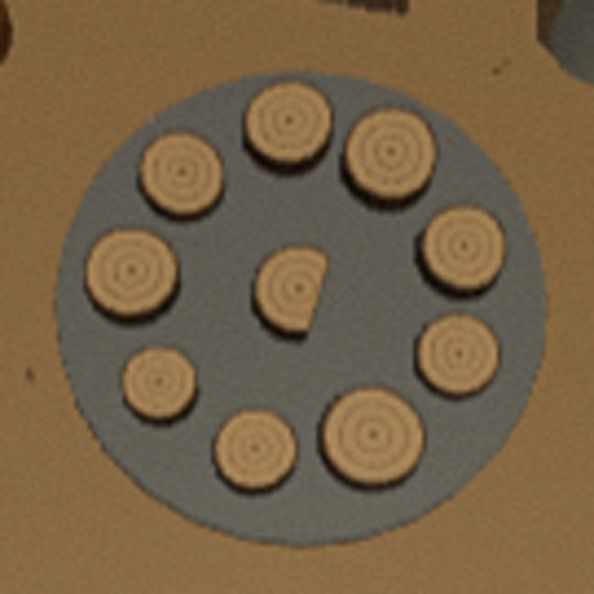

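The three faulty slices:
- **split:** the D-shape in the middle at (290,196) px.
- **short:** at (329,211) px. Its top is at z≈30 mm where the sound ones are at 42.
- **skew:** at (266,170) px. It is the only one with a clear slope, about 0.25.

Next I'll refine the poses and the tray.

Run:
```python
from h import *
import pickle
cs={'short':(0.532,-0.104),'skew':(0.645,0.069),'split':(0.568,-.001)}
for n in ['top','scene']:
    c=pickle.load(open(n+'0.pkl','rb')); W=cloud(c); V=W[~np.isnan(W[...,2])]
    for k,(x,y) in cs.items():
        P=V[(np.hypot(V[:,0]-x,V[:,1]-y)<.034)&(V[:,2]>(.022 if k!='skew' else .0215))]
        co=np.linalg.lstsq(np.c_[P[:,:2],np.ones(len(P))],P[:,2],rcond=None)[0]
        for _ in range(3):
            r=P[:,2]-np.c_[P[:,:2],np.ones(len(P))]@co; Q=P[abs(r)<.004]
            co=np.linalg.lstsq(np.c_[Q[:,:2],np.ones(len(Q))],Q[:,2],rcond=None)[0]
        (cx,cy),(w,h),a=cv2.minAreaRect((Q[:,:2]*1000).astype(np.float32))
        (ex,ey),er=cv2.minEnclosingCircle((Q[:,:2]*1000).astype(np.float32))
        print(n,k,len(Q),'rect',np.round([cx,cy,w,h,a],1),'circ',np.round([ex,ey,er],1),'slope',co[:2].round(3),'dir low',np.degrees(np.arctan2(-co[1],-co[0])).round(),'zmed',np.median(Q[:,2]).round(4))
    # tray rim
    P=V[(V[:,2]>.038)&(V[:,2]<.052)&(V[:,1]>.2)&(V[:,1]<.5)&(V[:,0]<.66)&(V[:,0]>.3)]
    print(n,'tray',cv2.minAreaRect((P[:,:2]*1000).astype(np.float32)))
    P=V[(V[:,2]>.022)&(V[:,2]<.036)&(V[:,1]>.27)&(V[:,1]<.44)&(V[:,0]<.58)&(V[:,0]>.33)]
    k=None; print('batten-ish',np.percentile(P,[5,50,95],axis=0).round(3).tolist(),len(P))
    P=V[(V[:,2]>.012)&(V[:,1]>.12)&(V[:,1]<.3)&(V[:,0]>.63)]; print('jar',np.percentile(P,[2,50,98],axis=0).round(3).tolist())
    P=V[(V[:,2]>.03)&(V[:,1]<-.08)&(V[:,1]>-.3)&(V[:,0]>.70)]; print('bottle',np.percentile(P,[2,50,98],axis=0).round(3).tolist())
```

```text
top short 271 rect [ 5.327e+02 -1.053e+02  5.060e+01  4.910e+01  4.000e-01] circ [ 531.8 -104.3   26.5] slope [0.012 0.   ] dir low -179.0 zmed 0.0293
top skew 278 rect [644.1  67.8  52.9  49.4   0.8] circ [644.7  67.9  27.3] slope [0.059 0.283] dir low -102.0 zmed 0.0342
top split 236 rect [570.3   1.2  39.1  55.7  75.1] circ [568.6  -4.6  28.2] slope [ 0.    -0.016] dir low 91.0 zmed 0.0416
top tray ((513.803466796875, 336.8810119628906), (300.4723815917969, 191.44131469726562), 4.759925365447998)
batten-ish [[0.364, 0.35, 0.023], [0.446, 0.395, 0.029], [0.55, 0.427, 0.034]] 392
jar [[0.637, 0.184, 0.013], [0.726, 0.22, 0.055], [0.771, 0.294, 0.079]]
bottle [[0.72, -0.225, 0.034], [0.735, -0.193, 0.127], [0.77, -0.171, 0.189]]
scene short 225 rect [ 533.4 -103.1   51.2   53.    13.7] circ [ 532.3 -103.1   27.8] slope [-0.004 -0.018] dir low 76.0 zmed 0.0269
scene skew 301 rect [646.2  70.4  54.6  52.6  49. ] circ [646.4  70.4  28.4] slope [0.064 0.237] dir low -105.0 zmed 0.0333
scene split 269 rect [572.5   3.2  42.8  54.6  71.9] circ [569.8  -3.3  28.9] slope [-0.043 -0.087] dir low 64.0 zmed 0.039
scene tray ((513.8026123046875, 337.8475646972656), (303.3761901855469, 191.85302734375), 4.797614574432373)
batten-ish [[0.367, 0.29, 0.023], [0.43, 0.389, 0.029], [0.538, 0.435, 0.035]] 851
jar [[0.637, 0.194, 0.014], [0.747, 0.24, 0.051], [0.779, 0.294, 0.076]]
bottle [[0.727, -0.201, 0.033], [0.757, -0.179, 0.105], [0.782, -0.168, 0.183]]
```

```bash
cat >> h.py <<'E'
from scipy.spatial.transform import Rotation as Rn
def tool():
    o=bot.get_obs(); q=np.array(o['tool_rot']); return np.array(o['eef_pos']),Rn.from_quat(q[[1,2,3,0]]),o
def go(x,y,z,jaw=None):
    """print shares for reaching a down-pointing pose; jaw deg world mod 180"""
    p,R,o=tool(); M=R.as_matrix(); cur=np.degrees(np.arctan2(M[1,1],M[0,1]))
    if jaw is None: jaw=cur
    d=(jaw-cur+90)%180-90; j=np.radians(cur+d)
    ty=np.array([np.cos(j),np.sin(j),0]); tz=np.array([0,0,-1.]); Rt=np.column_stack([np.cross(ty,tz),ty,tz])
    rv=(R.inv()*Rn.from_matrix(Rt)).as_rotvec()
    s=R.inv().apply(np.array([x,y,z])-p)
    print('t',round(float(o['t']),2),'p',p.round(4),'jaw',cur.round(1),'q7',o['q'][6].round(2),'gw',round(float(o['gripper_width']),3),'F',np.round(o['contact_force'],1))
    print('shift',(s/.4).round(4).tolist(),'turn',(rv/2/np.pi).round(4).tolist(),'rows~',max(np.linalg.norm(s)/.05,np.degrees(np.linalg.norm(rv))/8.59).round(1))
E
python3 - <<'E'
from h import *
import pickle
c=pickle.load(open('wrist0.pkl','rb')); W=cloud(c); p,R,o=tool()
L=R.inv().apply((W.reshape(-1,3)-p)).reshape(W.shape)*1000
for v,u in [(268,182),(280,175),(268,370),(280,375),(300,150),(300,400)]: print(u,v,L[v,u].round(1))
F=L[(L[...,2]>-60)&(L[...,2]<15)&(abs(L[...,0])<60)]
for a,b in [(-60,-40),(-40,-30),(-30,-20),(-20,-15),(-15,-10),(-10,-5),(-5,0),(0,15)]:
    q=F[(F[:,2]>a)&(F[:,2]<b)]; print(a,b,len(q), q.min(0).round() if len(q) else '', q.max(0).round() if len(q) else '')
c=pickle.load(open('top0.pkl','rb')); W=cloud(c)
m=(W[...,2]>.02)&(W[...,2]<.04); print('batten',W[239,145],W[230,147],W[248,143])
go(.571,.002,.15,74)
E
```

```text
182 268 [  9.6 -42.6 -47.2]
175 280 [  9.6 -42.3 -58.3]
370 268 [ 11.   42.4 -49.9]
375 280 [  8.4  42.9 -56.2]
150 300 [ 11.5 -45.7 -76.8]
400 300 [ 11.3  45.7 -76.4]
-60 -40 1648 [-11. -56. -60.] [ 12.  57. -43.]
-40 -30 0  
-30 -20 0  
-20 -15 0  
-15 -10 0  
-10 -5 0  
-5 0 0  
0 15 0  
batten [0.44414209 0.38444128 0.02810284] [0.46813005 0.38079595 0.0302687 ] [0.42193093 0.39178921 0.01481331]
t 0.15 p [0.2957 0.6062 0.2002] jaw 64.0 q7 -0.08 gw 0.999 F [-0.  -0.9 -0.5]
shift [-1.2808, -1.0558, 0.127] turn [-0.0002, -0.0, -0.0278] rows~ 13.3
```

Run:
```python
from h import *
import pickle
c=pickle.load(open('wrist0.pkl','rb')); W=cloud(c); p,R,o=tool()
for v,u in [(220,100),(220,300),(280,240),(300,260),(350,450)]: print(u,v,c['range_z'][v,u],W[v,u].round(4))
T=np.array(c['pose']); print('cam in tool',R.inv().apply(T[:3,3]-p)*1000, R.inv().apply(T[:3,2]))
for u in (160,170,175,180): print(u,[(v,float(c['range_z'][v,u].round(3))) for v in range(256,300,4)])
print(T[:3,:3]@T[:3,:3].T)
```

```text
100 220 0.3919943 [0.2379 0.3792 0.0005]
300 220 0.39069185 [0.3516 0.6139 0.0014]
240 280 0.4163797 [0.3943 0.5045 0.0006]
260 300 0.4265753 [ 4.348e-01  5.145e-01 -5.000e-04]
450 350 0.09243037 [0.3144 0.6581 0.2969]
cam in tool [ 7.33882276e+01 -2.83880865e-02 -1.73090515e+02] [-2.87110596e-01  3.75203375e-04  9.57897366e-01]
160 [(256, 0.4059999883174896), (260, 0.0), (264, 0.4099999964237213), (268, 0.41100001335144043), (272, 0.41200000047683716), (276, 0.12800000607967377), (280, 0.12600000202655792), (284, 0.12099999934434891), (288, 0.11800000071525574), (292, 0.11500000208616257), (296, 0.11299999803304672)]
170 [(256, 0.4050000011920929), (260, 0.4059999883174896), (264, 0.4099999964237213), (268, 0.13500000536441803), (272, 0.12999999523162842), (276, 0.12700000405311584), (280, 0.125), (284, 0.12300000339746475), (288, 0.12300000339746475), (292, 0.12300000339746475), (296, 0.12200000137090683)]
175 [(256, 0.40400001406669617), (260, 0.40700000524520874), (264, 0.4090000092983246), (268, 0.13500000536441803), (272, 0.13099999725818634), (276, 0.12800000607967377), (280, 0.12800000607967377), (284, 0.1289999932050705), (288, 0.12800000607967377), (292, 0.1289999932050705), (296, 0.1289999932050705)]
180 [(256, 0.4050000011920929), (260, 0.4059999883174896), (264, 0.40799999237060547), (268, 0.13500000536441803), (272, 0.13600000739097595), (276, 0.13600000739097595), (280, 0.13600000739097595), (284, 0.13699999451637268), (288, 0.13500000536441803), (292, 0.13500000536441803), (296, 0.13600000739097595)]
[[ 1.00000000e+00 -1.14800627e-16  4.54081878e-17]
 [-1.14800627e-16  1.00000000e+00 -3.90529580e-17]
 [ 4.54081878e-17 -3.90529580e-17  1.00000000e+00]]
```

Call:
play_rows([
  [[-0.5, -0.41, 0.05], [0, 0, -0.0278]],
  [[-0.5, -0.41, 0.05], [0, 0, -0.0278]],
  [[-0.9, -0.74, 0.08], [0, 0, -0.0278]],
  [[-0.9, -0.74, 0.08], [0, 0, -0.0278]],
  [[-1.0, -0.9, 0.1], [0, 0, -0.0278]],
  [[-1.0, -0.9, 0.1], [0, 0, -0.0278]],
  [[-1.0, -0.95, 0.1], [0, 0, -0.0278]],
  [[-1.0, -0.95, 0.1], [0, 0, -0.0278]],
])

```text
t: 0.95
eef_pos: [0.4433, 0.2345, 0.1716]
tool_rot: [-0.0, 0.139, 0.99, -0.001]
contact_force: [1.5, 0.8, -0.1]
gripper_width: 1.0
```

Run:
```python
from h import *
go(.571,.002,.15,74)
```

```text
t 0.95 p [0.4433 0.2345 0.1716] jaw 74.0 q7 0.71 gw 1.0 F [ 1.5  0.8 -0.1]
shift [-0.467, -0.4706, 0.0545] turn [-0.0002, -0.0, 0.0] rows~ 5.3
```

Call:
play_rows([
  [[-0.467, -0.4706, 0.0545], [0, 0, 0]],
  [[-0.467, -0.4706, 0.0545], [0, 0, 0]],
  [[-0.467, -0.4706, 0.0545], [0, 0, 0]],
  [[-0.467, -0.4706, 0.0545], [0, 0, 0]],
  [[-0.467, -0.4706, 0.0545], [0, 0, 0]],
  [[-0.467, -0.4706, 0.0545], [0, 0, 0]],
  [[-0.467, -0.4706, 0.0545], [0, 0, 0]],
  [[-0.467, -0.4706, 0.0545], [0, 0, 0]],
])

```text
t: 1.75
eef_pos: [0.5706, 0.0024, 0.1496]
tool_rot: [-0.001, 0.139, 0.99, -0.001]
contact_force: [-0.3, 1.3, -1.1]
gripper_width: 0.999
```

Run:
```python
from h import *
import pickle
go(.571,.002,.09,74)
p,R,o=tool()
for n in ['scene','wrist']:
    c=bot.read_camera(n); save(c,f'pics/{n}1.png'); pickle.dump(c,open(n+'1.pkl','wb')); W=cloud(c)
    L=R.inv().apply((W.reshape(-1,3)-p))*1000
    F=L[(L[:,2]>-75)&(L[:,2]<60)&(abs(L[:,0])<30)&(abs(L[:,1])<65)]
    h,e=np.histogram(F[:,2],np.arange(-75,61,5)); print(n,[(int(a),int(b)) for a,b in zip(e,h) if b])
```

```text
t 1.75 p [0.5706 0.0024 0.1496] jaw 74.0 q7 1.28 gw 0.999 F [-0.3  1.3 -1.1]
shift [-0.0015, -0.0006, 0.1491] turn [-0.0002, -0.0002, -0.0] rows~ 1.2
scene [(-75, 36), (-70, 44), (-65, 42), (-60, 41), (-55, 44), (-50, 32), (-45, 23)]
wrist [(-75, 831), (-70, 812), (-65, 698), (-60, 621), (-55, 572), (-50, 356), (-45, 50)]
```

View pics/scene1.png

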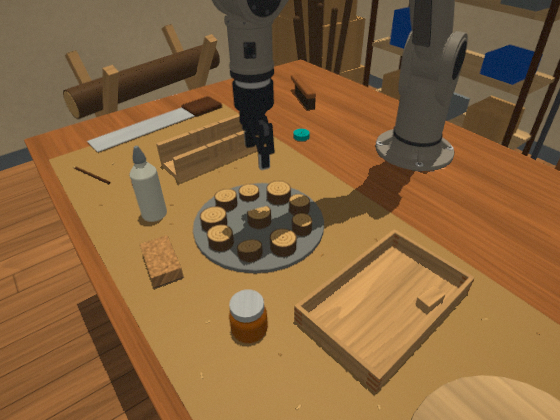

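View pics/wrist1.png

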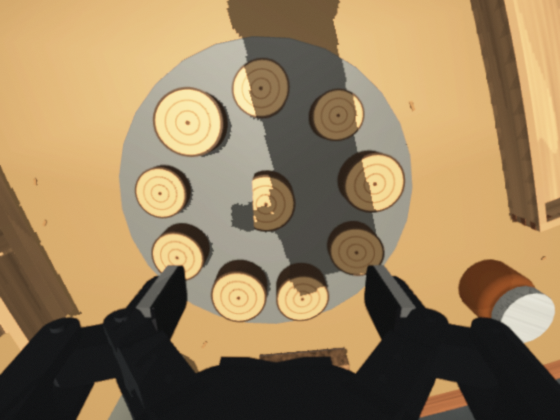

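Both cameras put the open finger tips about 42 mm behind the reported TCP, which is more than the text suggests. Before I use any heights, I'll shut the fingers and measure this.

Call:
play_rows([
  [[0, 0, 0], [0, 0, 0]],
  [[0, 0, 0], [0, 0, 0]],
  [[0, 0, 0], [0, 0, 0]],
  [[0, 0, 0], [0, 0, 0]],
  [[0, 0, 0], [0, 0, 0]],
  [[0, 0, 0], [0, 0, 0]],
  [[0, 0, 0], [0, 0, 0]],
  [[0, 0, 0], [0, 0, 0]],
], fingers=0, grip_force=40)

```text
t: 2.65
eef_pos: [0.5705, 0.0038, 0.1499]
tool_rot: [-0.001, 0.138, 0.99, -0.0]
contact_force: [0.8, -0.5, -1.1]
gripper_width: -0.001
```

Run:
```python
from h import *
import pickle
go(.571,.002,.09,74)
p,R,o=tool()
for n in ['scene','wrist']:
    c=bot.read_camera(n); save(c,f'pics/{n}2.png'); pickle.dump(c,open(n+'2.pkl','wb')); W=cloud(c)
    L=R.inv().apply((W.reshape(-1,3)-p))*1000
    F=L[(L[:,2]>-75)&(L[:,2]<60)&(abs(L[:,0])<30)&(abs(L[:,1])<65)]
    h,e=np.histogram(F[:,2],np.arange(-75,61,5)); print(n,[(int(a),int(b)) for a,b in zip(e,h) if b])
```

```text
t 2.65 p [0.5705 0.0038 0.1499] jaw 74.1 q7 1.28 gw -0.001 F [ 0.8 -0.5 -1.1]
shift [-0.0027, -0.0039, 0.1497] turn [-0.0001, -0.0001, 0.0004] rows~ 1.2
scene [(-75, 11), (-70, 2), (-65, 20), (-60, 27), (-55, 25), (-50, 28), (-45, 25), (-40, 22), (-35, 11), (-30, 7)]
wrist [(-75, 406), (-70, 580), (-65, 257), (-60, 356), (-55, 320), (-50, 295), (-45, 263), (-40, 162), (-35, 12)]
```

View pics/wrist2.png

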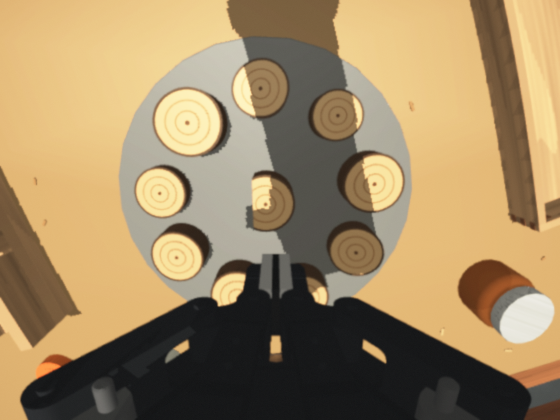

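Run:
```python
from h import *
import pickle
p,R,o=tool(); print(R.as_matrix().round(3).tolist())
for n in ['scene','wrist']:
    c=pickle.load(open(n+'2.pkl','rb')); W=cloud(c)
    L=R.inv().apply((W.reshape(-1,3)-p))*1000; L=L.reshape(W.shape)
    m=(L[...,2]>-60)&(L[...,2]<10)&(abs(L[...,0])<30)&(abs(L[...,1])<40); F=L[m]
    F2=F[F[:,2]>-48]; print(n,'x',np.percentile(F2[:,0],[2,50,98]).round(1),'y',np.percentile(F2[:,1],[2,50,98]).round(1),'z',F2[:,2].max())
    T=np.array(c['pose']); f=K(c)
    for q in ([0,0,0],[0,0,-.019],[0,0,-.03]):
        w=p+R.apply(q); rv=cv2.Rodrigues(T[:3,:3].T)[0]; uv=cv2.projectPoints(w.reshape(1,3),rv,-T[:3,:3].T@T[:3,3],np.array([[f,0,c['cx']],[0,f,c['cy']],[0,0,1]]),np.array([c['k1'],0,0,0,0.]))[0]; print(q,uv.ravel().round(1))
c=pickle.load(open('scene2.pkl','rb')); im=cv2.cvtColor(c['pixels'][60:240,180:360],cv2.COLOR_RGB2BGR); cv2.imwrite('pics/s2c.png',cv2.resize(im,None,fx=3.2,fy=3.2,interpolation=cv2.INTER_CUBIC))
```

```text
[[-0.962, 0.273, -0.001], [0.273, 0.962, -0.0], [0.001, -0.001, -1.0]]
scene x [-11.4  -3.2  10.9] y [-5.6  8.9 15.9] z -28.310484403937533
[0, 0, 0] [257.8 173.7]
[0, 0, -0.019] [257.3 166.2]
[0, 0, -0.03] [257.1 161.8]
wrist x [ 6.6 10.9 11.8] y [-12.6   0.1  13.2] z -34.34550465897897
[0, 0, 0] [274.9 247. ]
[0, 0, -0.019] [274.9 260.5]
[0, 0, -0.03] [274.9 269.7]
```

View pics/s2c.png

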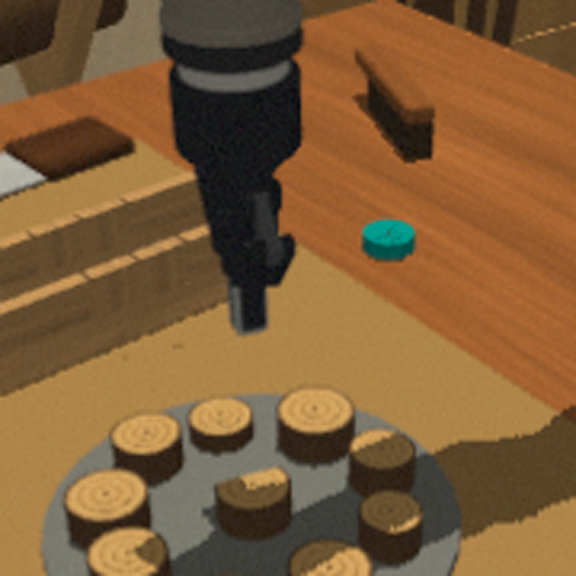

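With the fingers shut, the tips sit about 28 mm behind the reported TCP, laterally centred; open, they sit about 41 mm behind. Both cameras agree. I'll plan heights from the tips and watch the force on the way down. First, I'll re-measure all three slices from the close wrist view.

Run:
```python
from h import *
import pickle
c=pickle.load(open('wrist1.pkl','rb')); W=cloud(c); V=W[~np.isnan(W[...,2])]
for k,(x,y) in {'short':(0.533,-0.104),'skew':(0.645,0.069),'split':(0.571,.002)}.items():
        P=V[(np.hypot(V[:,0]-x,V[:,1]-y)<.034)&(V[:,2]>.022)&(V[:,2]<.05)]
        co=np.array([0,0,np.median(P[:,2])])
        if k=='skew': co=np.linalg.lstsq(np.c_[P[:,:2],np.ones(len(P))],P[:,2],rcond=None)[0]
        for _ in range(3):
            r=P[:,2]-np.c_[P[:,:2],np.ones(len(P))]@co; Q=P[abs(r)<.004]
            co=np.linalg.lstsq(np.c_[Q[:,:2],np.ones(len(Q))],Q[:,2],rcond=None)[0]
        print(k,len(Q),np.round(cv2.minAreaRect((Q[:,:2]*1000).astype(np.float32))[0],1),cv2.minAreaRect((Q[:,:2]*1000).astype(np.float32))[1:],'circ',np.round(cv2.minEnclosingCircle((Q[:,:2]*1000).astype(np.float32))[0],1),'slope',co[:2].round(3),'z',np.median(Q[:,2]).round(4))
P=V[np.hypot(V[:,0]-.572,V[:,1])<.16]; h,e=np.histogram(P[:,2],np.arange(0,.05,.002)); print([(round(float(a)*1000),int(b)) for a,b in zip(e,h)])
im=cv2.cvtColor(c['pixels'][30:330,110:420],cv2.COLOR_RGB2BGR); cv2.imwrite('pics/w1c.png',cv2.resize(im,None,fx=1.9,fy=1.9,interpolation=cv2.INTER_CUBIC))
go(.571,.002,.06,74)
```

```text
short 2138 [ 532.6 -104.2] ((52.4263801574707, 51.133201599121094), 6.04072380065918) circ [ 532.5 -104.4] slope [ 0.006 -0.009] z 0.0297
skew 2078 [644.3  67.6] ((52.34138107299805, 53.6788444519043), 27.72244644165039) circ [645.3  68.1] slope [0.086 0.267] z 0.0346
split 2057 [571.3   2.1] ((40.10037612915039, 55.902462005615234), 75.17160034179688) circ [569.5  -5.3] slope [ 0.002 -0.012] z 0.0419
[(0, 2244), (2, 347), (4, 0), (6, 0), (8, 44), (10, 13408), (12, 24368), (14, 491), (16, 234), (18, 258), (20, 242), (22, 239), (24, 231), (26, 391), (28, 1701), (30, 1245), (32, 518), (34, 605), (36, 572), (38, 608), (40, 11499), (42, 8130), (44, 63), (46, 0)]
t 2.75 p [0.5704 0.0038 0.1499] jaw 74.1 q7 1.28 gw -0.001 F [-0.5  0.1  0.6]
shift [-0.0029, -0.0039, 0.2247] turn [-0.0001, -0.0001, 0.0004] rows~ 1.8
```

View pics/w1c.png

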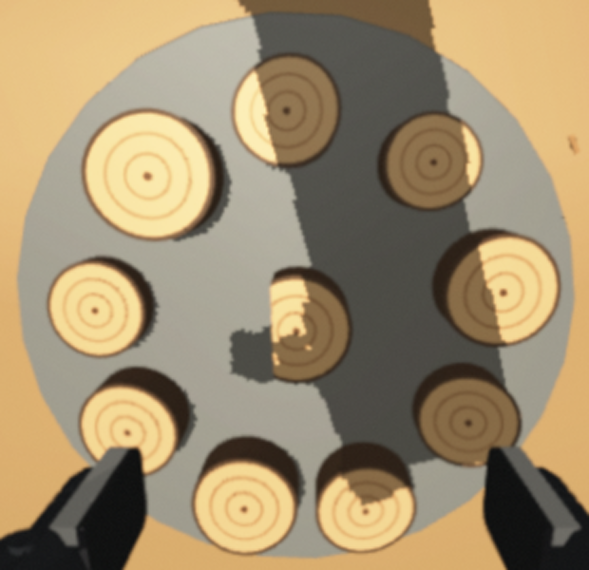

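The enlarged crop confirms the three choices: the D-shape in the middle, the short slice at left centre (z 30 mm), and the skew slice at lower right (slope 0.28 in the depth). The other seven are full, level and 42 mm at the top. I'll descend on the split slice, opening the fingers to 62 mm.

Call:
play_rows([
  [[-0.003, -0.004, 0], [0, 0, 0]],
  [[-0.003, -0.004, 0], [0, 0, 0]],
  [[-0.003, -0.004, 0], [0, 0, 0]],
  [[-0.003, -0.004, 0.08], [0, 0, 0]],
  [[-0.003, -0.004, 0.16], [0, 0, 0]],
  [[-0.003, -0.004, 0.22], [0, 0, 0]],
  [[-0.003, -0.004, 0.26], [0, 0, 0]],
  [[-0.003, -0.004, 0.26], [0, 0, 0]],
], fingers=62)

```text
t: 3.55
eef_pos: [0.5691, 0.0019, 0.0437]
tool_rot: [-0.003, 0.138, 0.99, -0.001]
contact_force: [0.3, -0.5, 0.3]
gripper_width: 0.724
```

Run:
```python
from h import *
import pickle
go(.571,.002,.0,74)
p,R,o=tool()
for n in ['scene','wrist']:
    c=bot.read_camera(n); save(c,f'pics/{n}3.png'); W=cloud(c)
    L=R.inv().apply((W.reshape(-1,3)-p)).reshape(W.shape)*1000
    pix=c['pixels'].max(-1)
    F=L[(W[...,2]>.05)&(L[...,2]>-75)&(abs(L[...,0])<30)&(abs(L[...,1])<65)]
    h,e=np.histogram(F[:,2],np.arange(-75,61,5)); print(n,[(int(a),int(b)) for a,b in zip(e,h) if b],F[:,2].max(),(W[W[...,2]>.05][:,2]).min())
im=cv2.imread('pics/scene3.png')[80:270,160:350]; cv2.imwrite('pics/s3c.png',cv2.resize(im,None,fx=3,fy=3,interpolation=cv2.INTER_CUBIC))
```

```text
t 3.55 p [0.5691 0.0019 0.0437] jaw 74.2 q7 1.32 gw 0.724 F [ 0.3 -0.5  0.3]
shift [-0.005, 0.0017, 0.1092] turn [-0.0004, -0.0008, 0.0004] rows~ 0.9
scene [(-75, 10), (-70, 14), (-65, 32), (-60, 32), (-55, 25), (-50, 31), (-45, 26), (-40, 23), (-35, 5)] -33.235511466762595 0.05000668918227902
wrist [(-75, 678), (-70, 646), (-65, 617), (-60, 546), (-55, 512), (-50, 428), (-45, 279), (-40, 62)] -37.00022909547299 0.08063242499242171
```

View pics/s3c.png

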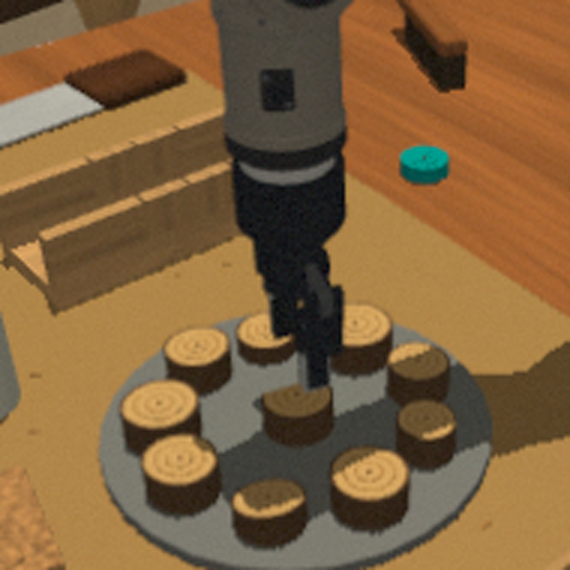

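View pics/wrist3.png

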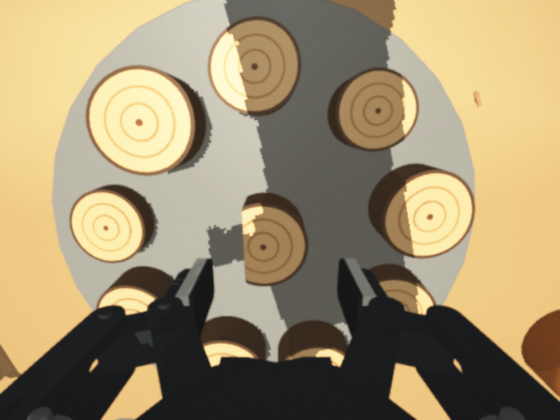

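Call:
play_rows([
  [[-0.005, 0.002, 0.04], [0, 0, 0]],
  [[-0.005, 0.002, 0.07], [0, 0, 0]],
  [[-0.005, 0.002, 0.09], [0, 0, 0]],
  [[-0.005, 0.002, 0.1], [0, 0, 0]],
  [[-0.005, 0.002, 0.11], [0, 0, 0]],
  [[-0.005, 0.002, 0.11], [0, 0, 0]],
])

```text
t: 4.25
eef_pos: [0.573, 0.0021, 0.0017]
tool_rot: [-0.001, 0.138, 0.99, -0.0]
contact_force: [0.1, 0.4, 0.1]
gripper_width: 0.728
```

Run:
```python
from h import *
go(.571,.002,-.014,74)
c=bot.read_camera('scene'); save(c,'pics/scene4.png'); c=bot.read_camera('wrist'); save(c,'pics/wrist4.png')
im=cv2.imread('pics/scene4.png')[130:270,190:330]; cv2.imwrite('pics/s4c.png',cv2.resize(im,None,fx=4,fy=4,interpolation=cv2.INTER_CUBIC))
```

```text
t 4.25 p [0.573  0.0021 0.0017] jaw 74.1 q7 1.33 gw 0.728 F [0.1 0.4 0.1]
shift [0.0048, -0.0015, 0.0393] turn [-0.0002, -0.0003, 0.0004] rows~ 0.3
```

View pics/s4c.png

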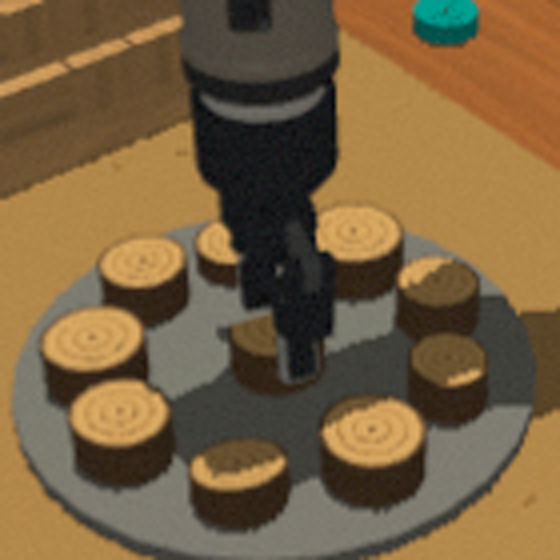

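View pics/wrist4.png

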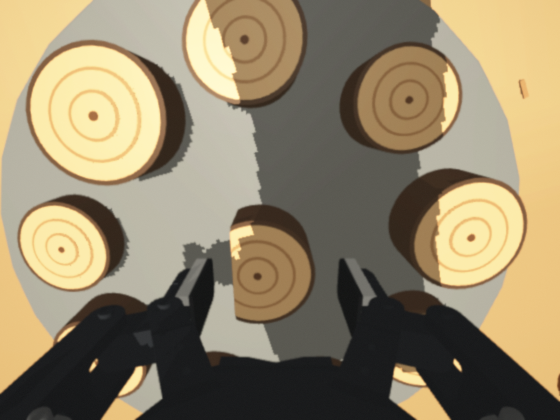

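Call:
play_rows([
  [[0.005, -0.002, 0.02], [0, 0, 0]],
  [[0.005, -0.002, 0.03], [0, 0, 0]],
  [[0.005, -0.002, 0.038], [0, 0, 0]],
  [[0.005, -0.002, 0.038], [0, 0, 0]],
])

```text
t: 4.75
eef_pos: [0.5709, 0.0018, -0.0135]
tool_rot: [-0.001, 0.138, 0.99, -0.0]
contact_force: [-0.3, -0.7, -0.4]
gripper_width: 0.728
```

Call:
play_rows([
  [[0, 0, 0], [0, 0, 0]],
  [[0, 0, 0], [0, 0, 0]],
  [[0, 0, 0], [0, 0, 0]],
  [[0, 0, 0], [0, 0, 0]],
  [[0, 0, 0], [0, 0, 0]],
], fingers=20, grip_force=45)

```text
t: 5.25
eef_pos: [0.5711, 0.0017, -0.0133]
tool_rot: [-0.001, 0.138, 0.99, -0.0]
contact_force: [-0.1, 0.3, 1.9]
gripper_width: 0.456
```

Run:
```python
from h import *
go(.571,.002,.06,74)
c=bot.read_camera('wrist'); save(c,'pics/wrist5.png')
```

```text
t 5.25 p [ 0.5711  0.0017 -0.0133] jaw 74.1 q7 1.34 gw 0.456 F [-0.1  0.3  1.9]
shift [0.0007, 0.0004, -0.1832] turn [-0.0001, -0.0002, 0.0004] rows~ 1.5
```

View pics/wrist5.png

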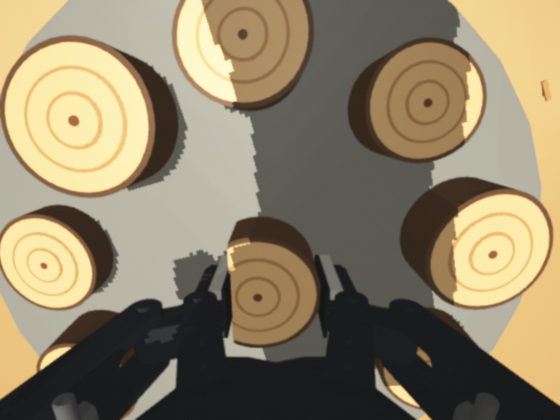

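```bash
cat >> h.py <<'E'
def tr(x,y):
    a=np.radians(4.78); return .514+(x*np.cos(a)-y*np.sin(a))/1000, .3375+(x*np.sin(a)+y*np.cos(a))/1000
E
python3 - <<'E'
from h import *
for q in [(85,-15),(0,-15),(-85,-25)]: print(np.round(tr(*q),4))
go(.571,.002,.08,74)
E
```

```text
[0.6    0.3296]
[0.5152 0.3226]
[0.4314 0.3055]
t 5.3 p [ 0.5712  0.0018 -0.0132] jaw 74.1 q7 1.34 gw 0.456 F [-0.3 -0.7  2. ]
shift [0.0008, 0.0002, -0.2331] turn [-0.0001, -0.0002, 0.0004] rows~ 1.9
```

Call:
play_rows([
  [[0, 0, -0.02], [0, 0, 0]],
  [[0, 0, -0.06], [0, 0, 0]],
  [[0, 0, -0.12], [0, 0, 0]],
  [[0, 0, -0.18], [0, 0, 0]],
  [[0, 0, -0.23], [0, 0, 0]],
  [[0, 0, -0.23], [0, 0, 0]],
])

```text
t: 5.9
eef_pos: [0.5733, 0.0019, 0.0818]
tool_rot: [0.002, 0.138, 0.99, 0.0]
contact_force: [0.6, 0.7, 0.2]
gripper_width: 0.456
```

Run:
```python
from h import *
x,y=tr(-85,-25); go(x,y,.06,74)
c=bot.read_camera('scene'); save(c,'pics/scene6.png')
im=cv2.imread('pics/scene6.png')[100:270,180:350]; cv2.imwrite('pics/s6c.png',cv2.resize(im,None,fx=3,fy=3,interpolation=cv2.INTER_CUBIC))
```

```text
t 5.9 p [0.5733 0.0019 0.0818] jaw 74.1 q7 1.31 gw 0.456 F [0.6 0.7 0.2]
shift [0.5492, 0.6328, 0.0533] turn [0.0002, 0.0006, 0.0003] rows~ 6.7
```

View pics/s6c.png

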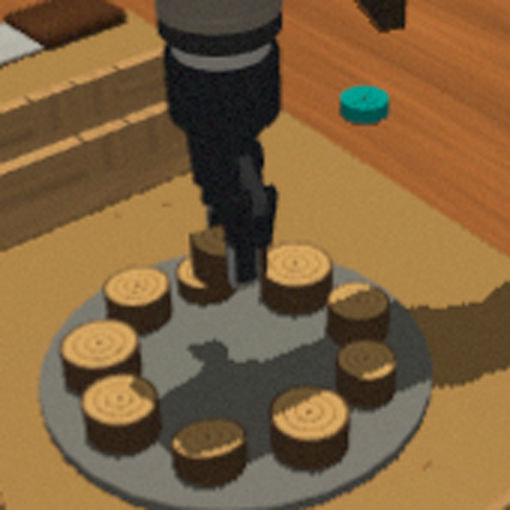

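Call:
play_rows([
  [[0.05, 0.06, 0], [0, 0, 0]],
  [[0.13, 0.15, 0.01], [0, 0, 0]],
  [[0.21, 0.24, 0.02], [0, 0, 0]],
  [[0.29, 0.33, 0.03], [0, 0, 0]],
  [[0.37, 0.42, 0.04], [0, 0, 0]],
  [[0.45, 0.52, 0.05], [0, 0, 0]],
  [[0.51, 0.59, 0.053], [0, 0, 0]],
  [[0.549, 0.633, 0.053], [0, 0, 0]],
])

```text
t: 6.75
eef_pos: [0.4272, 0.3087, 0.0575]
tool_rot: [-0.0, 0.136, 0.991, -0.0]
contact_force: [-0.5, -0.5, -0.8]
gripper_width: 0.456
```

Run:
```python
from h import *
x,y=tr(-85,-25); go(x,y,-.008,74)
```

```text
t 6.75 p [0.4272 0.3087 0.0575] jaw 74.4 q7 0.65 gw 0.456 F [-0.5 -0.5 -0.8]
shift [-0.0122, -0.0048, 0.1638] turn [-0.0001, -0.0001, 0.0011] rows~ 1.3
```

Call:
play_rows([
  [[-0.012, -0.005, 0.04], [0, 0, 0.001]],
  [[-0.012, -0.005, 0.08], [0, 0, 0.001]],
  [[-0.012, -0.005, 0.11], [0, 0, 0.001]],
  [[-0.012, -0.005, 0.135], [0, 0, 0.001]],
  [[-0.012, -0.005, 0.15], [0, 0, 0.001]],
  [[-0.012, -0.005, 0.16], [0, 0, 0.001]],
  [[-0.012, -0.005, 0.164], [0, 0, 0.001]],
  [[-0.012, -0.005, 0.164], [0, 0, 0.001]],
])

```text
t: 7.55
eef_pos: [0.4315, 0.3054, -0.008]
tool_rot: [-0.0, 0.139, 0.99, -0.0]
contact_force: [0.4, 0.3, -0.6]
gripper_width: 0.457
```

Run:
```python
from h import *
x,y=tr(-85,-25); go(x,y,-.017,74)
c=bot.read_camera('scene'); save(c,'pics/scene7.png')
im=cv2.imread('pics/scene7.png')[180:390,280:490]; cv2.imwrite('pics/s7c.png',cv2.resize(im,None,fx=2.7,fy=2.7,interpolation=cv2.INTER_CUBIC))
```

```text
t 7.55 p [ 0.4315  0.3054 -0.008 ] jaw 74.0 q7 0.68 gw 0.457 F [ 0.4  0.3 -0.6]
shift [0.0003, 0.0001, 0.0226] turn [-0.0001, -0.0001, 0.0001] rows~ 0.2
```

View pics/s7c.png

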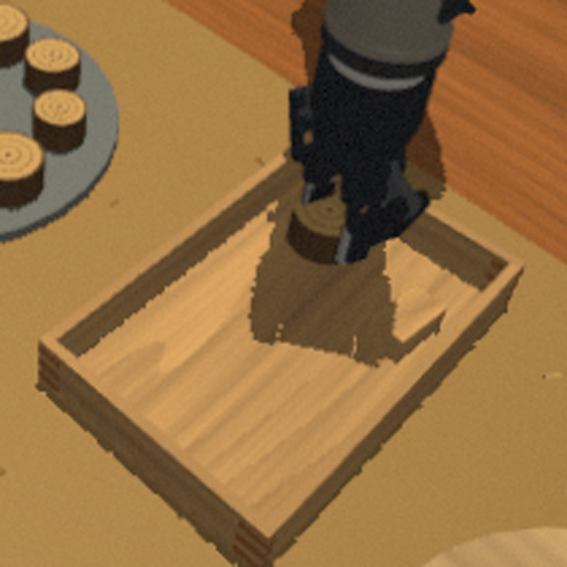

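Call:
play_rows([
  [[0, 0, 0.006], [0, 0, 0]],
  [[0, 0, 0.012], [0, 0, 0]],
  [[0, 0, 0.017], [0, 0, 0]],
  [[0, 0, 0.02], [0, 0, 0]],
  [[0, 0, 0.022], [0, 0, 0]],
  [[0, 0, 0.0235], [0, 0, 0]],
  [[0, 0, 0.0235], [0, 0, 0]],
])

```text
t: 8.3
eef_pos: [0.4316, 0.3055, -0.0172]
tool_rot: [-0.0, 0.139, 0.99, -0.0]
contact_force: [0.7, 0.3, -0.9]
gripper_width: 0.456
```

Call:
play_rows([
  [[0, 0, 0.0025], [0, 0, 0]],
  [[0, 0, 0.0025], [0, 0, 0]],
  [[0, 0, 0.005], [0, 0, 0]],
  [[0, 0, 0.005], [0, 0, 0]],
])

```text
t: 8.7
eef_pos: [0.4316, 0.3056, -0.0174]
tool_rot: [-0.0, 0.139, 0.99, 0.0]
contact_force: [-5.1, -4.2, 22.9]
gripper_width: 0.459
```

Contact with the tray floor came at -17.3 mm, as computed. Releasing.

Call:
play_rows([
  [[0, 0, 0], [0, 0, 0]],
  [[0, 0, 0], [0, 0, 0]],
  [[0, 0, 0], [0, 0, 0]],
  [[0, 0, -0.005], [0, 0, 0]],
  [[0, 0, -0.03], [0, 0, 0]],
  [[0, 0, -0.09], [0, 0, 0]],
  [[0, 0, -0.17], [0, 0, 0]],
  [[0, 0, -0.23], [0, 0, 0]],
], fingers=56)

```text
t: 9.5
eef_pos: [0.4321, 0.3057, 0.0767]
tool_rot: [0.0, 0.139, 0.99, 0.001]
contact_force: [0.6, -0.3, 0.2]
gripper_width: 0.659
```

Run:
```python
from h import *
c=bot.read_camera('scene'); save(c,'pics/scene8.png')
im=cv2.imread('pics/scene8.png')[180:390,280:490]; cv2.imwrite('pics/s8c.png',cv2.resize(im,None,fx=2.7,fy=2.7,interpolation=cv2.INTER_CUBIC))
W=cloud(c);V=W[~np.isnan(W[...,2])]; P=V[(np.hypot(V[:,0]-.43,V[:,1]-.303)<.035)&(V[:,2]>.03)&(V[:,2]<.05)]; print(len(P),np.percentile(P,[5,50,95],axis=0).round(3).tolist())
go(.645,.068,.09,44)
```

```text
410 [[0.408, 0.287, 0.032], [0.436, 0.306, 0.037], [0.455, 0.325, 0.039]]
t 9.55 p [0.434  0.3071 0.0801] jaw 74.0 q7 0.65 gw 0.656 F [0.5 0.4 2.1]
shift [-0.6721, -0.4288, -0.0256] turn [0.001, 0.0002, 0.0833] rows~ 6.4
```

View pics/s8c.png

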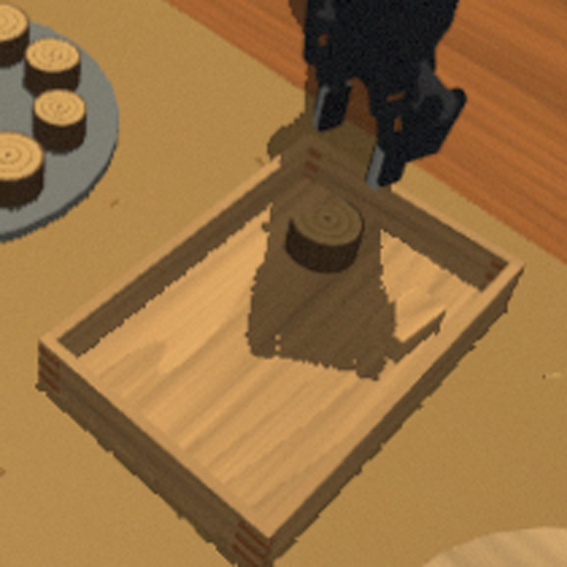

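The split slice stands flat in the tray, crop (325,230). Next is the skew slice.

Call:
play_rows([
  [[-0.1, -0.06, -0.01], [0, 0, 0.0833]],
  [[-0.2, -0.13, -0.02], [0, 0, 0.0833]],
  [[-0.3, -0.19, -0.0256], [0, 0, 0.0833]],
  [[-0.4, -0.26, -0.0256], [0, 0, 0.0833]],
  [[-0.5, -0.32, -0.0256], [0, 0, 0.0833]],
  [[-0.6, -0.385, -0.0256], [0, 0, 0.0833]],
  [[-0.672, -0.429, -0.0256], [0, 0, 0.0833]],
  [[-0.672, -0.429, -0.0256], [0, 0, 0.0833]],
], fingers=78)

```text
t: 10.35
eef_pos: [0.648, 0.0613, 0.0908]
tool_rot: [0.003, 0.394, 0.919, 0.002]
contact_force: [-0.3, -1.0, -0.4]
gripper_width: 0.914
```

Run:
```python
from h import *
go(.645,.068,.01,44)
c=bot.read_camera('wrist'); save(c,'pics/wrist9.png')
W=cloud(c);V=W[~np.isnan(W[...,2])]
P=V[(np.hypot(V[:,0]-.645,V[:,1]-.068)<.034)&(V[:,2]>.022)&(V[:,2]<.05)]
co=np.linalg.lstsq(np.c_[P[:,:2],np.ones(len(P))],P[:,2],rcond=None)[0]
for _ in range(3):
    r=P[:,2]-np.c_[P[:,:2],np.ones(len(P))]@co; Q=P[abs(r)<.004]; co=np.linalg.lstsq(np.c_[Q[:,:2],np.ones(len(Q))],Q[:,2],rcond=None)[0]
print(cv2.minEnclosingCircle((Q[:,:2]*1000).astype(np.float32)),co[:2])
```

```text
t 10.35 p [0.648  0.0613 0.0908] jaw 43.6 q7 0.77 gw 0.914 F [-0.3 -1.  -0.4]
shift [0.018, 0.0049, 0.2021] turn [0.001, 0.0006, -0.0012] rows~ 1.6
((645.5922241210938, 68.46720123291016), 27.2779483795166) [0.08221044 0.26372199]
```

View pics/wrist9.png

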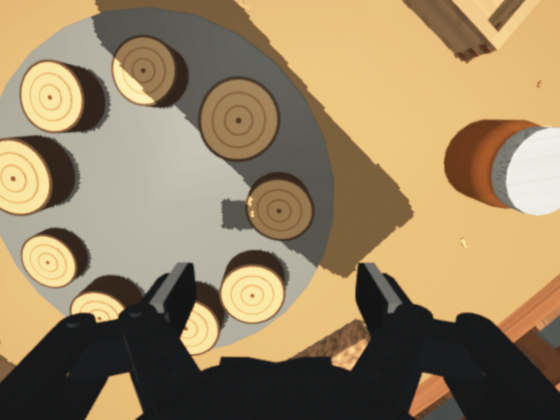

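Call:
play_rows([
  [[0.018, 0.005, 0], [0.001, 0.001, -0.001]],
  [[0.018, 0.005, 0.04], [0.001, 0.001, -0.001]],
  [[0.018, 0.005, 0.1], [0.001, 0.001, -0.001]],
  [[0.018, 0.005, 0.15], [0.001, 0.001, -0.001]],
  [[0.018, 0.005, 0.18], [0.001, 0.001, -0.001]],
  [[0.018, 0.005, 0.2], [0.001, 0.001, -0.001]],
  [[0.018, 0.005, 0.2], [0.001, 0.001, -0.001]],
])

```text
t: 11.1
eef_pos: [0.642, 0.0722, 0.0092]
tool_rot: [-0.003, 0.39, 0.921, 0.001]
contact_force: [0.6, -0.6, -0.1]
gripper_width: 0.914
```

Run:
```python
from h import *
go(.645,.068,-.02,44)
c=bot.read_camera('wrist'); save(c,'pics/wrist10.png')
c=bot.read_camera('scene'); save(c,'pics/scene10.png')
im=cv2.imread('pics/scene10.png')[130:310,170:350]; cv2.imwrite('pics/s10c.png',cv2.resize(im,None,fx=3,fy=3,interpolation=cv2.INTER_CUBIC))
```

```text
t 11.1 p [0.642  0.0722 0.0092] jaw 44.1 q7 0.79 gw 0.914 F [ 0.6 -0.6 -0.1]
shift [-0.0132, -0.0018, 0.0729] turn [-0.0003, -0.001, 0.0004] rows~ 0.6
```

View pics/wrist10.png

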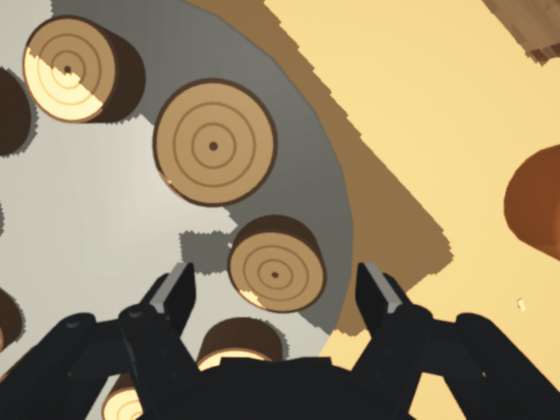

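View pics/s10c.png

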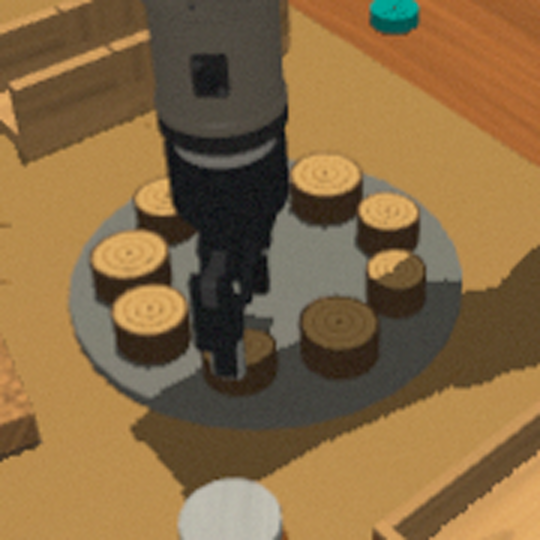

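Call:
play_rows([
  [[-0.013, -0.002, 0], [0, -0.001, 0]],
  [[-0.013, -0.002, 0.01], [0, -0.001, 0]],
  [[-0.013, -0.002, 0.02], [0, -0.001, 0]],
  [[-0.013, -0.002, 0.04], [0, -0.001, 0]],
  [[-0.013, -0.002, 0.055], [0, -0.001, 0]],
  [[-0.013, -0.002, 0.065], [0, -0.001, 0]],
  [[-0.013, -0.002, 0.072], [0, -0.001, 0]],
  [[-0.013, -0.002, 0.072], [0, -0.001, 0]],
])

```text
t: 12.0
eef_pos: [0.6459, 0.0676, -0.0186]
tool_rot: [0.0, 0.39, 0.921, -0.0]
contact_force: [-0.8, -0.5, 0.3]
gripper_width: 0.916
```

Run:
```python
from h import *
go(.645,.068,-.02,44)
c=bot.read_camera('wrist'); save(c,'pics/wrist11.png')
```

```text
t 12.0 p [ 0.6459  0.0676 -0.0186] jaw 44.1 q7 0.81 gw 0.916 F [-0.8 -0.5  0.3]
shift [0.0024, -0.001, 0.0036] turn [-0.0, 0.0001, 0.0003] rows~ 0.0
```

View pics/wrist11.png

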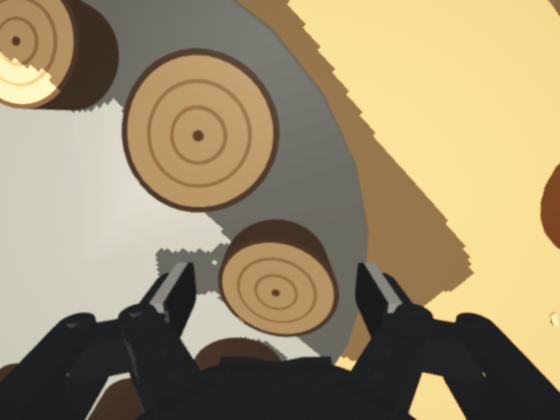

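Call:
play_rows([
  [[0.002, -0.001, 0.002], [0, 0, 0]],
  [[0.002, -0.001, 0.002], [0, 0, 0]],
  [[0.002, -0.001, 0.002], [0, 0, 0]],
  [[0.002, -0.001, 0.002], [0, 0, 0]],
  [[0.002, -0.001, 0.002], [0, 0, 0]],
  [[0.002, -0.001, 0.002], [0, 0, 0]],
], fingers=35, grip_force=50)

```text
t: 12.65
eef_pos: [0.6459, 0.068, -0.0185]
tool_rot: [0.001, 0.39, 0.921, 0.0]
contact_force: [-0.5, 0.2, 5.7]
gripper_width: 0.607
```

Call:
play_rows([
  [[0, 0, -0.005], [0, 0, 0]],
  [[0, 0, -0.015], [0, 0, 0]],
  [[0, 0, -0.03], [0, 0, 0]],
  [[0, 0, -0.05], [0, 0, 0]],
  [[0, 0, -0.05], [0, 0, 0]],
])

```text
t: 13.15
eef_pos: [0.6468, 0.068, 0.003]
tool_rot: [0.002, 0.39, 0.921, 0.001]
contact_force: [-0.3, 0.3, 0.2]
gripper_width: 0.608
```

Run:
```python
from h import *
go(.645,.068,.075,44)
c=bot.read_camera('wrist'); save(c,'pics/wrist12.png')
c=bot.read_camera('scene'); save(c,'pics/scene12.png')
im=cv2.imread('pics/scene12.png')[130:310,170:350]; cv2.imwrite('pics/s12c.png',cv2.resize(im,None,fx=3,fy=3,interpolation=cv2.INTER_CUBIC))
```

```text
t 13.15 p [0.6468 0.068  0.003 ] jaw 44.1 q7 0.8 gw 0.608 F [-0.3  0.3  0.2]
shift [0.0026, -0.0029, -0.1801] turn [0.0005, 0.0005, 0.0002] rows~ 1.4
```

View pics/wrist12.png

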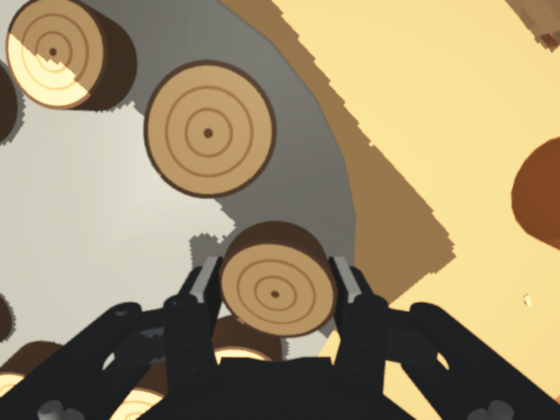

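View pics/s12c.png

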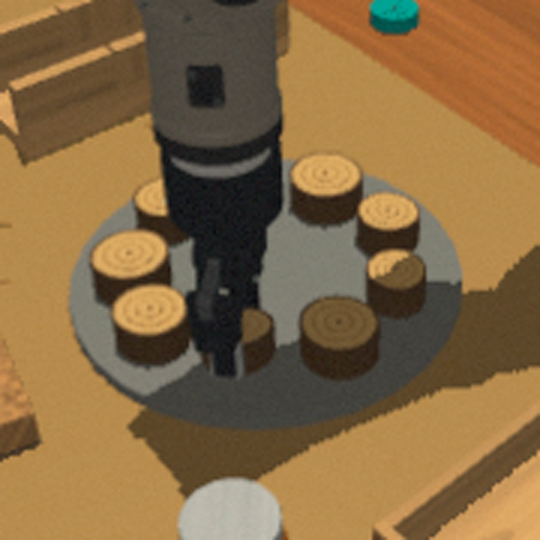

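Call:
play_rows([
  [[0.002, -0.002, -0.03], [0, 0, 0]],
  [[0.002, -0.002, -0.08], [0, 0, 0]],
  [[0.002, -0.002, -0.13], [0, 0, 0]],
  [[0.002, -0.002, -0.17], [0, 0, 0]],
  [[0.002, -0.002, -0.18], [0, 0, 0]],
  [[0.002, -0.002, -0.18], [0, 0, 0]],
])

```text
t: 13.85
eef_pos: [0.6451, 0.0683, 0.0746]
tool_rot: [0.002, 0.39, 0.921, 0.001]
contact_force: [0.0, -0.7, -0.7]
gripper_width: 0.611
```

Run:
```python
from h import *
x,y=tr(85,-15);go(x,y,.065,44)
p,R,o=tool()
c=bot.read_camera('wrist'); save(c,'pics/wrist13.png')
W=cloud(c);V=W[~np.isnan(W[...,2])]
P=V[(np.hypot(V[:,0]-p[0],V[:,1]-p[1])<.023)&(V[:,2]>p[2]+.03)&(V[:,2]<p[2]+.07)]
co=np.linalg.lstsq(np.c_[P[:,:2],np.ones(len(P))],P[:,2],rcond=None)[0]
for _ in range(3):
    r=P[:,2]-np.c_[P[:,:2],np.ones(len(P))]@co; Q=P[abs(r)<.004]; co=np.linalg.lstsq(np.c_[Q[:,:2],np.ones(len(Q))],Q[:,2],rcond=None)[0]
print(len(Q),co[:2],np.median(Q[:,2])-p[2])
```

```text
t 13.85 p [0.6451 0.0683 0.0746] jaw 44.1 q7 0.77 gw 0.611 F [ 0.  -0.7 -0.7]
shift [0.5478, 0.3735, 0.0238] turn [0.0005, 0.0004, 0.0003] rows~ 5.3
6703 [0.08442578 0.26872225] 0.05373219568486698
```

Call:
play_rows([
  [[0.05, 0.03, 0], [0, 0, 0]],
  [[0.13, 0.09, 0.0], [0, 0, 0]],
  [[0.22, 0.15, 0.005], [0, 0, 0]],
  [[0.31, 0.21, 0.01], [0, 0, 0]],
  [[0.4, 0.27, 0.015], [0, 0, 0]],
  [[0.48, 0.325, 0.02], [0, 0, 0]],
  [[0.53, 0.36, 0.024], [0, 0, 0]],
  [[0.548, 0.373, 0.024], [0, 0, 0]],
])

```text
t: 14.7
eef_pos: [0.5965, 0.3335, 0.0621]
tool_rot: [-0.0, 0.388, 0.922, 0.0]
contact_force: [0.5, -0.4, -0.8]
gripper_width: 0.614
```

Call:
play_rows([
  [[0, 0, 0], [0, 0, 0]],
  [[0, 0, 0], [0, 0, 0]],
  [[0, 0, 0], [0, 0, 0]],
])

```text
t: 15.0
eef_pos: [0.5972, 0.3308, 0.0619]
tool_rot: [-0.0, 0.389, 0.921, -0.001]
contact_force: [-0.1, 0.3, 0.6]
gripper_width: 0.608
```

Run:
```python
from h import *
x,y=tr(85,-15);go(x,y,-.014,44)
```

```text
t 15.0 p [0.5972 0.3308 0.0619] jaw 44.2 q7 0.37 gw 0.608 F [-0.1  0.3  0.6]
shift [-0.0069, 0.0031, 0.1899] turn [-0.0002, 0.0001, 0.0007] rows~ 1.5
```

Call:
play_rows([
  [[-0.007, 0.003, 0.03], [0, 0, 0]],
  [[-0.007, 0.003, 0.07], [0, 0, 0]],
  [[-0.007, 0.003, 0.11], [0, 0, 0]],
  [[-0.007, 0.003, 0.15], [0, 0, 0]],
  [[-0.007, 0.003, 0.175], [0, 0, 0]],
  [[-0.007, 0.003, 0.187], [0, 0, 0]],
  [[-0.007, 0.003, 0.19], [0, 0, 0]],
  [[-0.007, 0.003, 0.19], [0, 0, 0]],
])

```text
t: 15.8
eef_pos: [0.6002, 0.3297, -0.0139]
tool_rot: [0.0, 0.389, 0.921, -0.001]
contact_force: [0.2, 0.4, -0.1]
gripper_width: 0.609
```

Run:
```python
from h import *
x,y=tr(85,-15); go(x,y,-.0225,44)
c=bot.read_camera('scene'); save(c,'pics/scene14.png')
im=cv2.imread('pics/scene14.png')[180:390,280:490]; cv2.imwrite('pics/s14c.png',cv2.resize(im,None,fx=2.7,fy=2.7,interpolation=cv2.INTER_CUBIC))
```

```text
t 15.8 p [ 0.6002  0.3297 -0.0139] jaw 44.2 q7 0.4 gw 0.609 F [ 0.2  0.4 -0.1]
shift [0.0003, -0.0007, 0.0216] turn [-0.0001, 0.0001, 0.0007] rows~ 0.2
```

View pics/s14c.png

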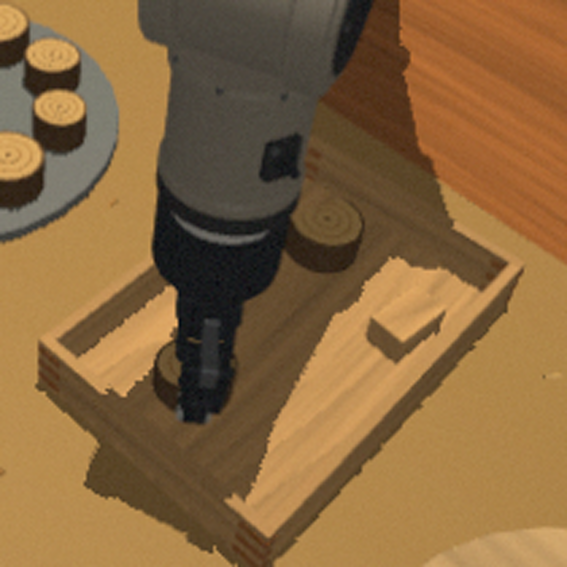

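Call:
play_rows([
  [[0, 0, 0.007], [0, 0, 0]],
  [[0, 0, 0.013], [0, 0, 0]],
  [[0, 0, 0.017], [0, 0, 0]],
  [[0, 0, 0.02], [0, 0, 0]],
  [[0, 0, 0.0215], [0, 0, 0]],
  [[0, 0, 0.0215], [0, 0, 0]],
])

```text
t: 16.45
eef_pos: [0.6004, 0.3298, -0.0222]
tool_rot: [0.0, 0.389, 0.921, -0.0]
contact_force: [0.4, 0.5, -0.1]
gripper_width: 0.611
```

Call:
play_rows([
  [[0, 0, 0.0015], [0, 0, 0]],
  [[0, 0, 0.0015], [0, 0, 0]],
  [[0, 0, 0.003], [0, 0, 0]],
])

```text
t: 16.75
eef_pos: [0.6005, 0.3299, -0.0226]
tool_rot: [0.0, 0.389, 0.921, -0.0]
contact_force: [-3.8, -1.2, 11.1]
gripper_width: 0.611
```

Call:
play_rows([
  [[0, 0, 0], [0, 0, 0]],
  [[0, 0, 0], [0, 0, 0]],
  [[0, 0, 0], [0, 0, 0]],
  [[0, 0, -0.005], [0, 0, 0]],
  [[0, 0, -0.03], [0, 0, 0]],
  [[0, 0, -0.09], [0, 0, 0]],
  [[0, 0, -0.17], [0, 0, 0]],
  [[0, 0, -0.25], [0, 0, 0]],
], fingers=70)

```text
t: 17.55
eef_pos: [0.6005, 0.3297, 0.079]
tool_rot: [0.0, 0.389, 0.921, -0.0]
contact_force: [0.8, 0.7, -0.0]
gripper_width: 0.82
```

Call:
play_rows([
  [[0, 0, -0.03], [0, 0, 0]],
  [[0, 0, -0.03], [0, 0, 0]],
])

```text
t: 17.75
eef_pos: [0.602, 0.3305, 0.0938]
tool_rot: [0.001, 0.389, 0.921, 0.002]
contact_force: [0.5, 0.6, -0.3]
gripper_width: 0.821
```

Run:
```python
from h import *
c=bot.read_camera('scene'); save(c,'pics/scene15.png')
im=cv2.imread('pics/scene15.png')[180:390,280:490]; cv2.imwrite('pics/s15c.png',cv2.resize(im,None,fx=2.7,fy=2.7,interpolation=cv2.INTER_CUBIC))
go(.533,-.104,.1,69)
print(bot.get_obs()['q'].round(2))
```

```text
t 17.8 p [0.6007 0.33   0.0917] jaw 44.2 q7 0.37 gw 0.819 F [ 0.6  0.2 -0.4]
shift [-0.6594, -0.8782, -0.0213] turn [0.0002, 0.0001, -0.0688] rows~ 8.8
[-0.82  0.62  0.33  1.64 -0.24  0.92  0.37]
```

View pics/s15c.png

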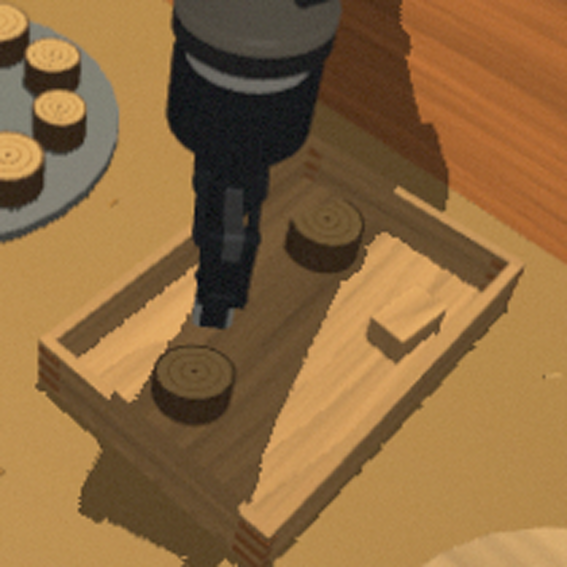

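The skew slice stands flat in the tray too. Last is the short slice.

Call:
play_rows([
  [[-0.06, -0.08, -0.02], [0, 0, -0.069]],
  [[-0.14, -0.19, -0.02], [0, 0, -0.069]],
  [[-0.22, -0.29, -0.02], [0, 0, -0.069]],
  [[-0.3, -0.4, -0.02], [0, 0, -0.069]],
  [[-0.38, -0.51, -0.02], [0, 0, -0.069]],
  [[-0.46, -0.61, -0.02], [0, 0, -0.069]],
  [[-0.54, -0.72, -0.02], [0, 0, -0.069]],
  [[-0.6, -0.8, -0.02], [0, 0, -0.069]],
], fingers=76)

```text
t: 18.6
eef_pos: [0.5384, -0.0569, 0.0978]
tool_rot: [-0.001, 0.181, 0.983, -0.0]
contact_force: [1.0, 0.8, 0.5]
gripper_width: 0.892
```

Run:
```python
from h import *
go(.533,-.104,.09,69)
```

```text
t 18.6 p [ 0.5384 -0.0569  0.0978] jaw 69.1 q7 1.34 gw 0.892 F [1.  0.8 0.5]
shift [-0.0293, -0.1148, 0.0196] turn [-0.0001, -0.0003, 0.0003] rows~ 1.0
```

Call:
play_rows([
  [[-0.02, -0.08, 0.01], [0, 0, 0]],
  [[-0.029, -0.115, 0.02], [0, 0, 0]],
  [[-0.029, -0.115, 0.02], [0, 0, 0]],
  [[-0.029, -0.115, 0.02], [0, 0, 0]],
  [[-0.029, -0.115, 0.02], [0, 0, 0]],
])

```text
t: 19.1
eef_pos: [0.5329, -0.102, 0.0893]
tool_rot: [-0.001, 0.18, 0.984, 0.0]
contact_force: [0.1, 0.9, 0.4]
gripper_width: 0.887
```

Run:
```python
from h import *
c=bot.read_camera('wrist'); save(c,'pics/wrist16.png')
W=cloud(c);V=W[~np.isnan(W[...,2])]
P=V[(np.hypot(V[:,0]-.533,V[:,1]+.104)<.034)&(V[:,2]>.025)&(V[:,2]<.035)]
print(cv2.minEnclosingCircle((P[:,:2]*1000).astype(np.float32)),np.median(P[:,2]))
go(.533,-.104,.01,69)
```

```text
((533.0025024414062, -104.25794982910156), 26.287290573120117) 0.029860477252460382
t 19.15 p [ 0.5331 -0.1021  0.0895] jaw 69.3 q7 1.44 gw 0.89 F [-0.6 -0.7  0.4]
shift [-0.002, -0.0046, 0.1988] turn [0.0, -0.0004, 0.0007] rows~ 1.6
```

View pics/wrist16.png

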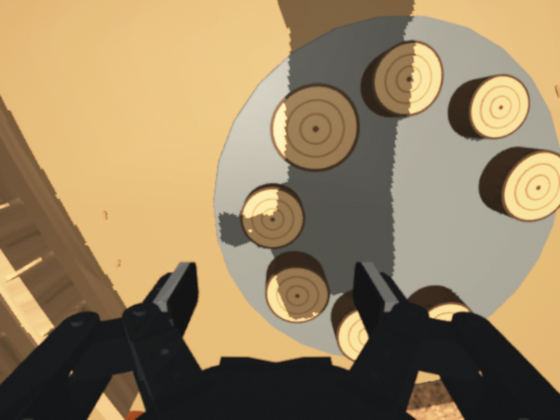

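Call:
play_rows([
  [[-0.002, -0.005, 0.03], [0, 0, 0]],
  [[-0.002, -0.005, 0.08], [0, 0, 0]],
  [[-0.002, -0.005, 0.13], [0, 0, 0]],
  [[-0.002, -0.005, 0.17], [0, 0, 0]],
  [[-0.002, -0.005, 0.19], [0, 0, 0]],
  [[-0.002, -0.005, 0.2], [0, 0, 0]],
  [[-0.002, -0.005, 0.2], [0, 0, 0]],
  [[-0.002, -0.005, 0.2], [0, 0, 0]],
])

```text
t: 19.95
eef_pos: [0.5335, -0.1041, 0.01]
tool_rot: [-0.001, 0.18, 0.984, 0.0]
contact_force: [0.6, 0.4, 0.1]
gripper_width: 0.891
```

Run:
```python
from h import *
c=bot.read_camera('wrist'); save(c,'pics/wrist17.png')
go(.533,-.104,-.019,69)
```

```text
t 20.0 p [ 0.5336 -0.1042  0.0102] jaw 69.3 q7 1.49 gw 0.891 F [-0.6  0.2  0.2]
shift [0.0015, -0.0001, 0.0729] turn [0.0001, -0.0002, 0.0007] rows~ 0.6
```

View pics/wrist17.png

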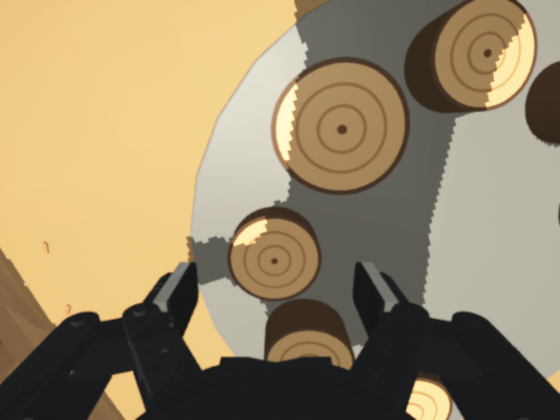

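Call:
play_rows([
  [[0.001, 0, 0.02], [0, 0, 0]],
  [[0.001, 0, 0.04], [0, 0, 0]],
  [[0.001, 0, 0.055], [0, 0, 0]],
  [[0.001, 0, 0.065], [0, 0, 0]],
  [[0.001, 0, 0.07], [0, 0, 0]],
  [[0.001, 0, 0.072], [0, 0, 0]],
  [[0.001, 0, 0.072], [0, 0, 0]],
])

```text
t: 20.7
eef_pos: [0.5332, -0.104, -0.0187]
tool_rot: [-0.001, 0.18, 0.984, 0.0]
contact_force: [-0.4, 0.4, -0.5]
gripper_width: 0.886
```

Call:
play_rows([
  [[0, 0, 0], [0, 0, 0]],
  [[0, 0, 0], [0, 0, 0]],
  [[0, 0, 0], [0, 0, 0]],
  [[0, 0, 0], [0, 0, 0]],
  [[0, 0, 0], [0, 0, 0]],
  [[0, 0, 0], [0, 0, 0]],
], fingers=35)

```text
t: 21.3
eef_pos: [0.5335, -0.1041, -0.018]
tool_rot: [-0.0, 0.18, 0.984, 0.0]
contact_force: [-1.8, 0.6, 5.3]
gripper_width: 0.587
```

Run:
```python
from h import *
c=bot.read_camera('wrist'); save(c,'pics/wrist18.png')
go(.533,-.104,.075,69)
```

```text
t 21.35 p [ 0.5336 -0.1041 -0.018 ] jaw 69.3 q7 1.5 gw 0.587 F [-1.6  0.3  4.8]
shift [0.0015, -0.0, -0.2326] turn [0.0001, -0.0001, 0.0007] rows~ 1.9
```

View pics/wrist18.png

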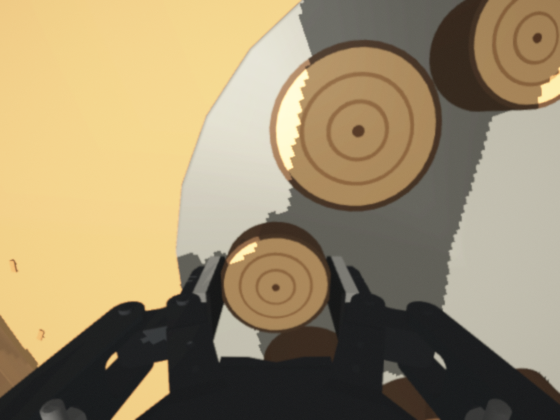

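Call:
play_rows([
  [[0.001, 0, -0.01], [0, 0, 0]],
  [[0.001, 0, -0.03], [0, 0, 0]],
  [[0.001, 0, -0.07], [0, 0, 0]],
  [[0.001, 0, -0.12], [0, 0, 0]],
  [[0.001, 0, -0.17], [0, 0, 0]],
  [[0.001, 0, -0.22], [0, 0, 0]],
  [[0.001, 0, -0.235], [0, 0, 0]],
  [[0.001, 0, -0.235], [0, 0, 0]],
])

```text
t: 22.15
eef_pos: [0.5339, -0.104, 0.077]
tool_rot: [0.001, 0.18, 0.984, 0.001]
contact_force: [-0.1, -0.0, -0.8]
gripper_width: 0.585
```

Run:
```python
from h import *
c=bot.read_camera('wrist'); save(c,'pics/wrist19.png')
p,R,o=tool()
W=cloud(c);V=W[~np.isnan(W[...,2])]
P=V[(np.hypot(V[:,0]-p[0],V[:,1]-p[1])<.02)&(V[:,2]>p[2]+.03)&(V[:,2]<p[2]+.07)]
co=np.linalg.lstsq(np.c_[P[:,:2],np.ones(len(P))],P[:,2],rcond=None)[0]
print(len(P),co[:2].round(3),'top-TCP',np.median(P[:,2])-p[2])
x,y=tr(0,-15);go(x,y,.07,69)
```

```text
5170 [0.003 0.002] top-TCP 0.04895454740838025
t 22.2 p [ 0.5332 -0.104   0.076 ] jaw 69.3 q7 1.45 gw 0.589 F [ 0.4  0.1 -0.8]
shift [0.4196, 0.9813, 0.0161] turn [0.0002, 0.0, 0.0007] rows~ 8.5
```

Call:
play_rows([
  [[0.03, 0.07, 0], [0, 0, 0]],
  [[0.08, 0.18, 0], [0, 0, 0]],
  [[0.13, 0.29, 0], [0, 0, 0]],
  [[0.18, 0.4, 0], [0, 0, 0]],
  [[0.23, 0.52, 0], [0, 0, 0]],
  [[0.28, 0.64, 0.005], [0, 0, 0]],
  [[0.325, 0.75, 0.01], [0, 0, 0]],
  [[0.36, 0.84, 0.01], [0, 0, 0]],
])

```text
t: 23.0
eef_pos: [0.5157, 0.2644, 0.0708]
tool_rot: [-0.001, 0.179, 0.984, 0.0]
contact_force: [-0.2, -0.6, -0.5]
gripper_width: 0.588
```

Run:
```python
from h import *
x,y=tr(0,-15);go(x,y,.05,69)
```

```text
t 23.0 p [0.5157 0.2644 0.0708] jaw 69.4 q7 0.77 gw 0.588 F [-0.2 -0.6 -0.5]
shift [0.0522, 0.1357, 0.052] turn [-0.0, -0.0003, 0.0011] rows~ 1.2
```

Call:
play_rows([
  [[0.03, 0.07, 0.01], [0, 0, 0.001]],
  [[0.05, 0.12, 0.03], [0, 0, 0.001]],
  [[0.052, 0.136, 0.04], [0, 0, 0.001]],
  [[0.052, 0.136, 0.052], [0, 0, 0.001]],
  [[0.052, 0.136, 0.052], [0, 0, 0.001]],
  [[0.052, 0.136, 0.052], [0, 0, 0.001]],
])

```text
t: 23.6
eef_pos: [0.516, 0.3199, 0.0498]
tool_rot: [-0.001, 0.183, 0.983, -0.001]
contact_force: [0.4, -0.9, -0.4]
gripper_width: 0.587
```

Run:
```python
from h import *
x,y=tr(0,-15);go(x,y,-.014,69)
```

```text
t 23.6 p [0.516  0.3199 0.0498] jaw 68.9 q7 0.69 gw 0.587 F [ 0.4 -0.9 -0.4]
shift [0.0037, 0.0057, 0.1596] turn [-0.0003, -0.0003, -0.0004] rows~ 1.3
```

Call:
play_rows([
  [[0.004, 0.006, 0.03], [0, 0, 0]],
  [[0.004, 0.006, 0.06], [0, 0, 0]],
  [[0.004, 0.006, 0.1], [0, 0, 0]],
  [[0.004, 0.006, 0.13], [0, 0, 0]],
  [[0.004, 0.006, 0.15], [0, 0, 0]],
  [[0.004, 0.006, 0.16], [0, 0, 0]],
  [[0.004, 0.006, 0.16], [0, 0, 0]],
])

```text
t: 24.3
eef_pos: [0.5149, 0.3225, -0.0149]
tool_rot: [-0.001, 0.183, 0.983, -0.001]
contact_force: [-0.4, -0.1, 0.0]
gripper_width: 0.586
```

Run:
```python
from h import *
x,y=tr(0,-15);go(x,y,-.0225,69)
c=bot.read_camera('scene'); save(c,'pics/scene20.png')
im=cv2.imread('pics/scene20.png')[180:390,280:490]; cv2.imwrite('pics/s20c.png',cv2.resize(im,None,fx=2.7,fy=2.7,interpolation=cv2.INTER_CUBIC))
```

```text
t 24.3 p [ 0.5149  0.3225 -0.0149] jaw 68.9 q7 0.7 gw 0.586 F [-0.4 -0.1  0. ]
shift [-0.0008, 0.0005, 0.0191] turn [-0.0004, -0.0003, -0.0004] rows~ 0.2
```

View pics/s20c.png

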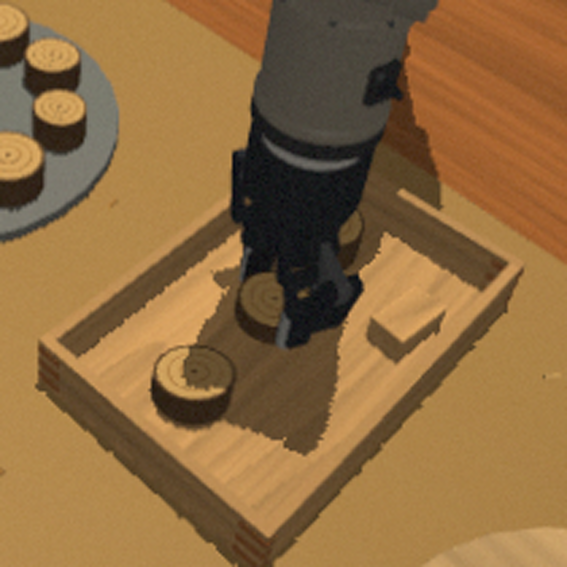

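Call:
play_rows([
  [[0, 0, 0.006], [0, 0, 0]],
  [[0, 0, 0.011], [0, 0, 0]],
  [[0, 0, 0.015], [0, 0, 0]],
  [[0, 0, 0.0175], [0, 0, 0]],
  [[0, 0, 0.0175], [0, 0, 0]],
])

```text
t: 24.85
eef_pos: [0.5152, 0.3227, -0.0213]
tool_rot: [-0.001, 0.183, 0.983, -0.001]
contact_force: [0.2, 0.5, -0.4]
gripper_width: 0.588
```

Call:
play_rows([
  [[0, 0, 0.0015], [0, 0, 0]],
  [[0, 0, 0.003], [0, 0, 0]],
  [[0, 0, 0.003], [0, 0, 0]],
])

```text
t: 25.15
eef_pos: [0.5153, 0.3227, -0.022]
tool_rot: [-0.001, 0.183, 0.983, -0.001]
contact_force: [-1.5, -1.0, 4.4]
gripper_width: 0.587
```

Call:
play_rows([
  [[0, 0, 0.0005], [0, 0, 0]],
  [[0, 0, 0.0005], [0, 0, 0]],
  [[0, 0, 0], [0, 0, 0]],
  [[0, 0, -0.005], [0, 0, 0]],
  [[0, 0, -0.03], [0, 0, 0]],
  [[0, 0, -0.09], [0, 0, 0]],
  [[0, 0, -0.17], [0, 0, 0]],
  [[0, 0, -0.26], [0, 0, 0]],
], fingers=67)

```text
t: 25.95
eef_pos: [0.515, 0.3224, 0.0832]
tool_rot: [-0.001, 0.184, 0.983, -0.001]
contact_force: [0.5, 0.1, 0.1]
gripper_width: 0.785
```

Call:
play_rows([
  [[0, 0, -0.1], [0, 0, 0]],
  [[0, 0, -0.2], [0, 0, 0]],
  [[0, 0, -0.28], [0, 0, 0]],
  [[0.1, 0, -0.32], [0, 0, 0]],
  [[0.2, 0, -0.32], [0, 0, 0]],
  [[0.25, 0, -0.32], [0, 0, 0]],
  [[0.25, 0, -0.32], [0, 0, 0]],
  [[0.25, 0, -0.32], [0, 0, 0]],
])

```text
t: 26.75
eef_pos: [0.4224, 0.3587, 0.2122]
tool_rot: [-0.001, 0.183, 0.983, -0.001]
contact_force: [-0.1, -0.5, -0.8]
gripper_width: 0.782
```

Run:
```python
from h import *
import pickle
print(bot.get_obs()['eef_pos'])
c0=pickle.load(open('scene0.pkl','rb'))
for n in ['scene','top','wrist']:
    c=bot.read_camera(n); save(c,f'pics/{n}21.png'); W=cloud(c); V=W[~np.isnan(W[...,2])]
    for k,q,hh in (('split',tr(-85,-25),30),('short',tr(0,-15),18),('skew',tr(85,-15),22)):
        P=V[(np.hypot(V[:,0]-q[0],V[:,1]-q[1])<.034)&(V[:,2]>.014)&(V[:,2]<.045)]
        if len(P)<50: print(n,k,'unseen'); continue
        co=np.linalg.lstsq(np.c_[P[:,:2],np.ones(len(P))],P[:,2],rcond=None)[0]
        for _ in range(5):
            r=P[:,2]-np.c_[P[:,:2],np.ones(len(P))]@co; Q=P[abs(r)<(.006 if _<2 else .004)]; co=np.linalg.lstsq(np.c_[Q[:,:2],np.ones(len(Q))],Q[:,2],rcond=None)[0]
        print(n,k,'ztop',np.median(Q[:,2]).round(4),'exp',.008+hh/1000,'slope',co[:2].round(3),len(Q))
    # sound slices
    if n=='wrist': continue
    W0=cloud(pickle.load(open(n+'0.pkl','rb'))); V0=W0[~np.isnan(W0[...,2])]
    for s in [(.676,.002),(.657,-.063),(.596,-.106),(.576,.097),(.507,.079),(.477,-.052),(.468,.018)]:
        o=[]
        for X in (V0,V):
            P=X[(np.hypot(X[:,0]-s[0],X[:,1]-s[1])<.034)&(X[:,2]>.036)&(X[:,2]<.048)]; o.append(np.r_[P[:,:2].mean(0)*1000,len(P)] if len(P) else [0,0,0])
        print(n,s,np.round(o,1).tolist())
```

```text
[0.4223964  0.35865551 0.21216243]
scene split ztop 0.0373 exp 0.038 slope [-0.023 -0.032] 379
scene short ztop 0.025 exp 0.026 slope [-0.018 -0.01 ] 491
scene skew ztop 0.0302 exp 0.03 slope [0.066 0.247] 554
scene (0.676, 0.002) [[679.5, 4.7, 376.0], [679.2, 4.4, 369.0]]
scene (0.657, -0.063) [[660.0, -59.2, 364.0], [660.3, -58.9, 372.0]]
scene (0.596, -0.106) [[599.5, -104.7, 253.0], [599.6, -104.5, 251.0]]
scene (0.576, 0.097) [[579.6, 100.9, 417.0], [579.9, 101.2, 424.0]]
scene (0.507, 0.079) [[510.5, 81.2, 235.0], [510.5, 81.3, 234.0]]
scene (0.477, -0.052) [[480.2, -48.6, 310.0], [479.9, -48.7, 306.0]]
scene (0.468, 0.018) [[470.6, 22.3, 232.0], [470.5, 22.7, 230.0]]
top split ztop 0.0376 exp 0.038 slope [ 0.005 -0.023] 266
top short ztop 0.0254 exp 0.026 slope [0.008 0.015] 279
top skew ztop 0.03 exp 0.03 slope [0.073 0.277] 300
top (0.676, 0.002) [[676.3, 1.8, 311.0], [676.2, 1.8, 313.0]]
top (0.657, -0.063) [[656.6, -62.2, 361.0], [656.5, -62.3, 358.0]]
top (0.596, -0.106) [[595.8, -107.5, 301.0], [596.0, -107.5, 300.0]]
top (0.576, 0.097) [[576.9, 97.3, 353.0], [576.8, 97.3, 356.0]]
top (0.507, 0.079) [[507.7, 77.6, 232.0], [507.4, 77.8, 234.0]]
top (0.477, -0.052) [[476.8, -51.4, 430.0], [476.8, -51.5, 429.0]]
top (0.468, 0.018) [[467.8, 18.9, 279.0], [467.6, 18.8, 282.0]]
wrist split ztop 0.0379 exp 0.038 slope [ 0.004 -0.018] 1334
wrist short ztop 0.026 exp 0.026 slope [ 0.011 -0.004] 1215
wrist skew ztop 0.0307 exp 0.03 slope [0.102 0.269] 1147
```

View pics/scene21.png

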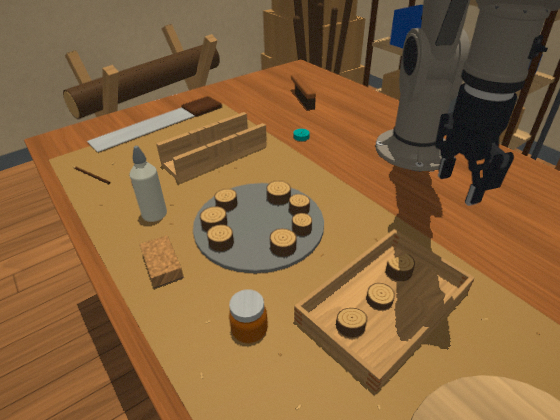

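View pics/top21.png

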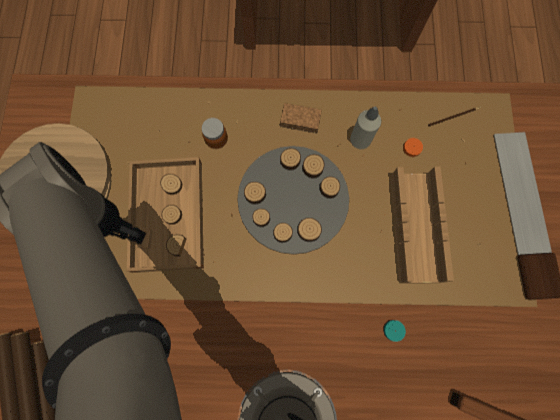

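The final pictures show the three faulty slices standing apart on the tray floor, at (351,321), (380,295) and (400,266) px in the scene view. The heights and slopes are as expected, the seven sound slices have not moved, and the bottle, jar and block are where they were. The gripper is well clear, so I'm handing in.

```bash
python3 -c "
from station import bot
print(bot.hand_in())"
```

```text
the job is handed in; nothing more can be done
None
```

The split, skew and short slices are in the offcut tray, and I handed the job in at about 27 s of the 67 s allowed. I lowered each slice until the force reading showed it touching the tray floor (about 23, 11 and 4 N), then let go.

**Faulty slices:** all three cameras put the tops within about 1 mm of the expected heights: split 37–38 mm, short 25–26 mm, skew about 30 mm at its middle. The split and short slices are level, and the skew slice keeps its own slope, so all three are flat, upright and not on anything.

**Sound slices:** before and after pictures agree to within about 0.4 mm for all seven.

**Bystanders:** the bottle, jar, sanding block and batten end look unmoved in the final pictures. I compared them by eye only.

**Disagreement:** the finger tips turned out to sit about 28 mm (shut) to 41 mm (open) behind the reported TCP. The description says the TCP is at the shut tips. I worked from the camera-measured tip position, and the floor contact came where that predicted. The scene camera also reads 2–3 mm off the top camera in position, which is about the stated calibration error.

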